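Hand over the treatment bay with every item back in its own holder

ROBOT

A 6-joint arm with a two-finger parallel gripper is mounted at the origin on a cart in front of the work surface, level with it; the furniture and walls round the work are solid. World frame = base frame: x ahead of the robot, y to its left, z up, the work surface at z = 0. Lengths are in m, angles in rad, forces in N, time in s.
With the tool pointing down it reaches from about 0.35 to 0.85 m from the base axis. Payload 8.1 kg.
Tool frame: the origin (TCP) lies at the centre of the arm's flange, where the gripper is bolted on; the fingertips stand ctrl.finger_overhang ahead of it and the grasp point (between the pads) lies 167 mm ahead of it (ctrl.finger_overhang is the distance from the TCP to the fingertips, in m); z points along the fingers, y is the direction in which the jaws open and shut (so a half turn about z gives the same grasp; the last joint's range is limited). The gripper opens to 93 mm and grips with 3 to 60 N. Pads are 15 mm wide; open, the fingers measure 128 mm over their backs; the gripper's body (75 mm by 188 mm) begins 65 mm behind the grasp point.
Start: joints at [1.177, 0.13, 1.488, -0, 1.523, -0.085], TCP at [0.182, 0.572, 0.405] pointing down, gripper open.
Joint ranges: [-2.96, 2.96], [-0.89, 2.26], [0.02, 2.5], [-1.34, 4.48], [0, 2.73], [-2.66, 2.66]. Speed limits (rad/s): [2.39, 2.39, 2.79, 3.14, 3.14, 3.14].

INTERFACE

Orientations are given as a unit quaternion [w, x, y, z].
In Python, from cell import readout, snapshot, calibration, ctrl gives the robot as it stands.
- The arm moves only by the tool play_rows, never from a script. Its argument "increments" is a list of rows, each a list of 6 numbers: the shift along the tool's x, y, z in m, then the turn, a rotation vector about the tool's x, y, z in rad. In form: [[dx, dy, dz, rx, ry, rz], ...]. A call has 1 to 5 rows; each row shifts and turns the commanded pose from where the row before left it, along the tool's axes as they then stand; what a row does not reach is not made up. A row lasts 1/10 s, in which the tool goes at most 50 mm and 8.59 degrees, less where a joint would pass 70% of its speed; a pose out of reach is approached as far as the arm can. A call is refused whole if a number of a shift passes 0.05 or a number of a turn 0.15, either way. A call with a gripper value outside its range is refused whole. "hand" is the gripper command: -1 is shut, 1 is fully open, values between are in proportion, set as the call begins (left out, the last holds). The fingers move at their own pace and stop on an object; "grip_force" is the grip in N (left out, the last holds). Time passes only in rows, so rows that do not move let the fingers close. It gives the time, the measured TCP pose, the force and the opening at its end, in the units of the state.
- readout.state(): the state, without advancing time (a new reading comes with each control period).
- snapshot(name): name is "scene" or "top" or "wrist"; returns (picture, depth): 400x640x3 uint8, red, green, blue; 400x640 float32, m along the optical axis (not along the pixel's ray), 0 where there is no reading.
- calibration(name): a dict with "intrinsics" (3x3 intrinsics, pixels), "k1" (the pictures are not rectified: a ray, as slopes to the right and down, at radius r is drawn at 1 + k1 r^2 times it, then the intrinsics apply), "view" (4x4, takes a point from world to camera coordinates). Camera axes: x right, y down, z forward; pixel columns grow to the right and rows downward; lengths in m; the calibration is good to about 2 mm. A picture is of the moment at which its call begins: read the wrist's pose just before it. calibration takes no time and is no camera call; for the wrist camera it gives the pose at the moment of the call.
- ctrl.hand_in(): hands the job in, once; it reports no verdict.
The state is a dict: "time_s": time; "q": joint angles; "joint_velocities": joint speeds; "joint_torque": joint torques, N m; "tcp_pos": TCP position; "ee_rot": TCP orientation; "ft_force": force on the tool from outside, world axes, zero at the start; "ft_torque": the same for the moment, N m; "finger_gap": finger opening in m.
Only numpy, scipy, OpenCV 4.12 (cv2) and the standard library are available. Lean on these libraries where they do the work, as an engineer would, in place of code of your own. Each camera call takes 0.05 s, during which the arm holds its last target.

TASK

Put this corner back in order for the next patient: set the pulse oximeter down in its charging cradle, slip the slim roll of tape over the tape post, stand the vial that is loose on the worktop in the empty well of the vial rack, and lay the penlight in the pen rest. Keep the vial upright, and leave the wide roll of tape, the suture carton and the rest of the clutter where they are.

Things in the scene. Friction and masses are not known exactly. Their poses are not given: they have to be found in the camera images.
- oximeter_center (a point): Centre of the finger pulse oximeter: a rounded blue-over-pale clip, 34 (x) x 58 (y) x 31 mm high, 55 g, lying flat on the worktop, loose. The point is half-way up, 15.5 mm above its underside; y runs along its length, z up. Grasp it across its 34 mm width. Seat it with its length along the cradle, either way round.
- slim_tape_center (a point): Centre of the slim roll of surgical tape with a blue core: a flat ring 64 mm across and 12 mm thick with a core hole 24 mm wide, 30 g, lying flat, loose. The point is on its axis, half-way up (6 mm above its underside). Grasp it across its 64 mm outside: fingers fit best before and behind it, across the row of things; the worktop's front edge and the row run 1.06 rad to the right of +x, its depth 0.51 rad to the left of +x.
- vial_center (a point): Centre of the loose injection vial with a blue cap, 25 mm across and 53 mm tall, 24 g, standing upright on the worktop. The point is on its axis 26.5 mm above its underside; z up. The body is straight up to 36 mm or so, then comes the neck and the 22 mm wide cap (48 to 53 mm). Not its fixed twin in the rack, nor those in the tray beside the robot.
- penlight_center (a point): Centre of the penlight: a pen-shaped torch with a pale barrel and a black end, 14 mm thick (its clip reaches 16 mm) and 128 mm long, 30 g, lying flat, loose. The point is half-way along it, 7 mm above its underside; y runs along its length. Grasp it across the barrel near the middle.
- cradle_seat (a point): Seated centre of the oximeter in the charging cradle: a fixed grey and white dock, 62 (x) x 92 (y) mm; y along it. The point is 29.5 mm above the worktop. Seat 14 mm above the worktop, 46 x 74 mm between end walls (26 mm high) and four corner tabs (24 mm). The long sides are open for 52 mm between the tabs; there fingers can pass beside the 30 mm wide seat down to a 6 mm foot.
- post_seat (a point): Centre of the slim roll when it lies on the tape post: a fixed dark round foot 82 mm across and 10 mm high, a white hub 40 mm across with its top 26 mm above the worktop, and a steel spindle 11 mm across with a tapered tip 56 mm above the worktop. The point is on the spindle's axis, 32 mm above the worktop. The roll lies flat on the hub, spindle through its core.
- well_seat (a point): Centre of the vial when it stands in the empty well of the vial rack: a fixed white block 58 (x) x 112 (y) mm, 24 mm high, with two bevelled round wells 36 mm wide, 14 mm deep, floor 10 mm above the worktop. The point is on the empty well's axis, 36.5 mm above the worktop. A fixed twin vial stands in the other well, 52 mm towards +y. Hold the vial 18 mm or more above its underside.
- rest_seat (a point): Centre of the penlight when it lies in the pen rest: a fixed stand, foot 56 (x) x 92 (y) mm and 8 mm high, two white forked saddles at y = -36 and +36 mm, 10 mm thick. They bear the penlight 24 mm above the worktop between prongs 27 mm apart at the bottom, leaning out, 40 mm high. The point is 31 mm above the worktop; y along the penlight. 62 mm are free for fingers between them.
- wide_tape_center (a point): Centre of the wide roll of tape, a bystander: a white ring 77 mm across and 25 mm thick, lying flat, loose. To be left where it is.
- suture_carton_center (a point): Centre of the suture carton, a bystander: a white box with a purple band, 53 (x) x 88 (y) x 30 mm high, lying flat, loose. To be left where it is.
Mind the look-alikes: they are no part of the job. Leave any green or yellow look-alike of the part that bears vial_center alone.

How it is judged:
By the outcome, as a careful person would: the job done as asked, in the order asked, and still so for the second after the job is handed in, with the robot touching nothing.
It also fails if it takes over 109 s, if anything falls off the work surface, if the arm or the gripper's body presses on something with over 40 N, if the wrist force passes 120 N, or if a joint passes its speed limit or range.

## Working session

There is one attempt and no reset: what is moved stays moved. The work goes in short steps, Python scripts to look and compute and a tool call to move; the robot and the scene stay as the last step left them, time stands still between calls to the robot, and variables do not carry over. Pictures are saved under pics/ and viewed, and the job is handed in when it is done.

Besides the shell and the picture viewer there is one more tool, called after "Call:" as name(argument=value, ...), one argument or row to a line, values as JSON. play_rows: Moves the arm, as the interface text tells. Its arguments: {"type":"object","properties":{"increments":{"type":"array"},"hand":{"type":"number"},"grip_force":{"type":"number"}},"required":["increments"]}

```bash
mkdir -p pics; ls; cat > h.py <<'E'
import numpy as np, cv2, json
from cell import readout, snapshot, calibration, ctrl
def save(n,p): cv2.imwrite('pics/'+n+'.png',cv2.cvtColor(p,cv2.COLOR_RGB2BGR))
def take(cam,n):
    c=calibration(cam); p,d=snapshot(cam); save(n,p)
    np.savez('pics/'+n+'.npz',p=p,d=d,K=c['intrinsics'],k1=c['k1'],V=c['view']); return p,d,c
def load(n): 
    z=np.load('pics/'+n+'.npz'); return z
def ray(z,u,v):
    K=z['K'];x=(u-K[0,2])/K[0,0];y=(v-K[1,2])/K[1,1]
    xd,yd=x,y
    for _ in range(20):
        s=1+float(z['k1'])*(x*x+y*y); x,y=xd/s,yd/s
    return np.array([x,y,1.])
def atz(z,u,v,h):
    V=z['V'];R=V[:3,:3];t=V[:3,3];o=-R.T@t;d=R.T@ray(z,u,v);return o+d*(h-o[2])/d[2]
def cloud(z):
    K=z['K'];vv,uu=np.mgrid[0:400,0:640].astype(float)
    x=(uu-K[0,2])/K[0,0];y=(vv-K[1,2])/K[1,1];a,b=x.copy(),y.copy()
    for _ in range(20):
        s=1+float(z['k1'])*(a*a+b*b);a,b=x/s,y/s
    d=z['d'];P=np.stack([a*d,b*d,d],-1);V=z['V']
    return (P-V[:3,3])@V[:3,:3]
def proj(z,p):
    V=z['V'];c=V[:3,:3]@np.array(p)+V[:3,3];x=c[:2]/c[2];s=1+float(z['k1'])*(x@x);K=z['K'];return K[0,0]*x[0]*s+K[0,2],K[1,1]*x[1]*s+K[1,2]
E
python3 - <<'E'
from h import *
s=readout.state();print(s);print(ctrl.finger_overhang)
for c in ['scene','top','wrist']:
    p,d,k=take(c,c+'0');print(c,k)
E
```

```text
pics
{'time_s': 0.0, 'q': array([ 1.17657239e+00,  1.31150943e-01,  1.48927212e+00, -3.76944945e-05,
        1.52298196e+00, -8.54244089e-02]), 'joint_velocities': array([ 1.05189098e-04,  4.21391062e-05,  9.09720676e-04, -1.53226156e-03,
        1.87855843e-03, -1.56977574e-03]), 'joint_torque': array([ 1.06758522e-03, -5.59850621e+01, -4.91763139e+01,  7.67251756e-02,
        3.55475955e-02, -1.57205104e-04]), 'tcp_pos': array([0.18226154, 0.57141018, 0.40369717]), 'ee_rot': array([-1.96961800e-04,  1.53786059e-01,  9.88103753e-01, -8.84721787e-04]), 'ft_force': array([0.96434459, 0.90026765, 0.58928238]), 'ft_torque': array([ 0.01734116, -0.01163113,  0.0113909 ]), 'finger_gap': 0.09277036477158063}
0.1861
scene {'intrinsics': array([[402.93264165,   0.        , 323.96176461],
       [  0.        , 402.93264165, 195.71322673],
       [  0.        ,   0.        ,   1.        ]]), 'k1': -0.04569951924732207, 'view': array([[ 0.69283923, -0.7210845 ,  0.00330878, -0.4740512 ],
       [-0.30704053, -0.2991592 , -0.90345442,  0.18425716],
       [ 0.65245683,  0.62493273, -0.4286714 , 
[... 290 characters left out ...]
ay([[ 0.01798523, -0.99980638,  0.00798396, -0.09636742],
       [-0.98436234, -0.0191058 , -0.17511637,  0.56581539],
       [ 0.175235  , -0.0047096 , -0.98451537,  0.89971004],
       [ 0.        ,  0.        ,  0.        ,  1.        ]])}
wrist {'intrinsics': array([[336.44819875,   0.        , 316.90633018],
       [  0.        , 336.44819875, 198.72571945],
       [  0.        ,   0.        ,   1.        ]]), 'k1': -0.02623845728623327, 'view': array([[ 0.30430809,  0.95256957, -0.00279182, -0.59772708],
       [ 0.91403864, -0.29117131,  0.28240509, -0.0335323 ],
       [ 0.26819759, -0.08848998, -0.95929118,  0.39256895],
       [ 0.        ,  0.        ,  0.        ,  1.        ]])}
```

View pics/scene0.png

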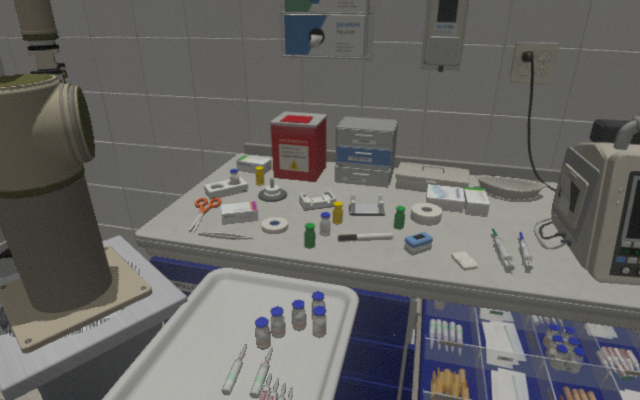

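View pics/top0.png

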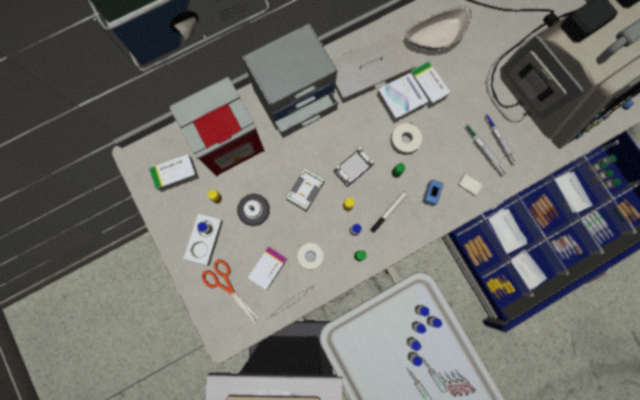

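View pics/wrist0.png

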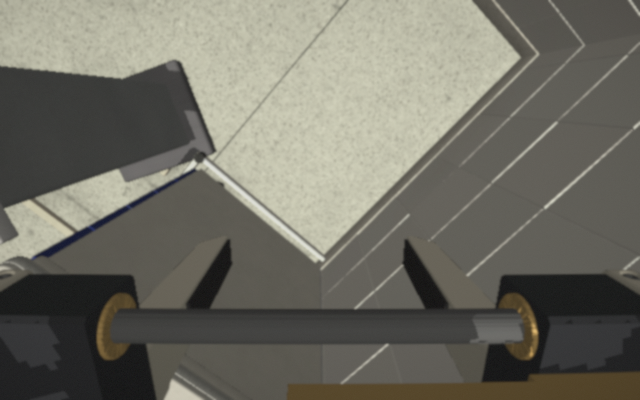

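The top view shows every object: oximeter near (433,192), slim tape (310,256), loose blue vial (356,229), penlight (388,213), cradle/pen rest at (306,190)/(353,166), post (253,208), rack (203,240). I'll enlarge it to tell them apart.

```bash
python3 - <<'E'
from h import *
z=load('top0');p=z['p']
def crop(n,u0,v0,w,h,s): save(n,cv2.resize(p[v0:v0+h,u0:u0+w],None,fx=s,fy=s,interpolation=cv2.INTER_CUBIC))
crop('c1',170,160,160,120,5)
crop('c2',290,120,160,120,5)
C=cloud(z)
for u,v in [(203,240),(330,200),(450,230),(280,220)]: print(C[v,u],atz(z,u,v,0))
E
```

```text
[0.46145261 0.17931377 0.02324354] [0.4629117  0.18560813 0.        ]
[ 0.56896276 -0.12534627 -0.00210439] [ 5.68605000e-01 -1.25252430e-01 -1.11022302e-16]
[ 0.49895637 -0.4242     -0.00083809] [ 0.49887318 -0.42390868  0.        ]
[ 5.15958094e-01 -1.83310176e-03 -2.57526953e-04] [ 0.51592808 -0.00185386  0.        ]
```

View pics/c1.png

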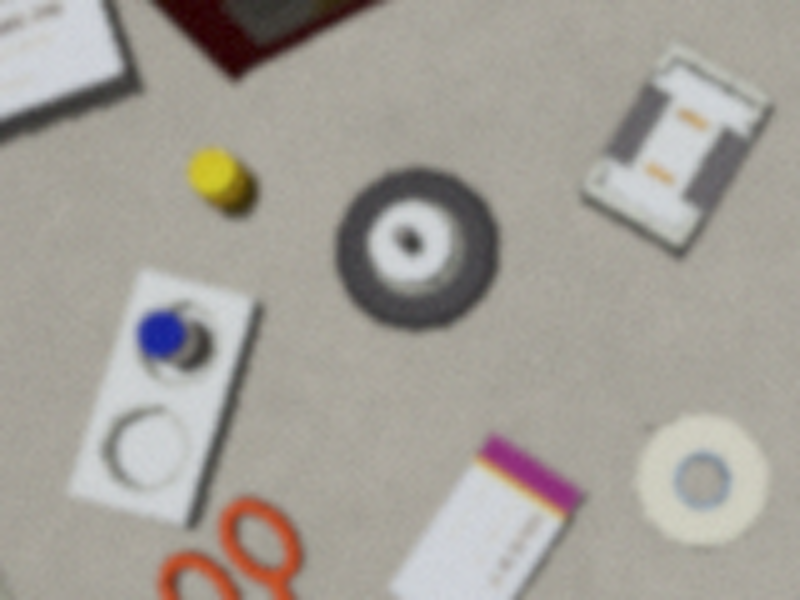

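View pics/c2.png

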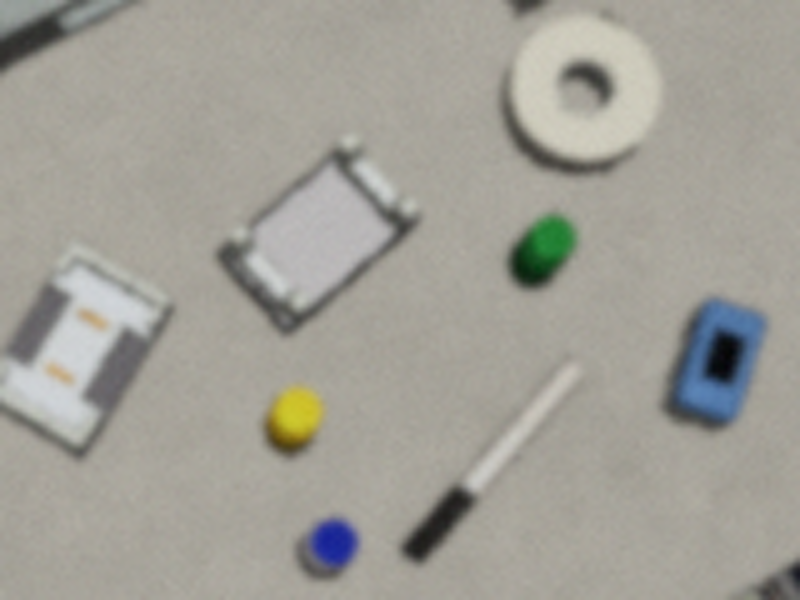

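```bash
python3 - <<'E'
from h import *
z=load('top0');C=cloud(z)
def a(c,x,y,h):
    u0,v0={1:(170,160),2:(290,120)}[c]; return atz(z,u0+(x+.5)/5-.5,v0+(y+.5)/5-.5,h)
def quad(n,c,pts,h):
    P=np.array([a(c,*q,h)[:2] for q in pts]); m=P.mean(0)
    e=[P[(i+1)%4]-P[i] for i in range(4)]
    print(n,m.round(4),[ (np.linalg.norm(k).round(4),np.arctan2(k[1],k[0]).round(3)) for k in e])
quad('oxi',2,[(712,298),(768,320),(738,425),(678,405)],.025)
quad('cradle top',1,[(672,42),(772,103),(682,255),(583,195)],.015)
quad('rest foot',2,[(338,140),(420,215),(288,332),(220,252)],.006)
quad('rack',1,[(142,268),(260,298),(190,526),(68,494)],.024)
print('well',a(1,148,448,.024)); print('twin cap',a(1,163,335,.063))
print('hub',a(1,409,240,.026),'foot',a(1,417,248,.01),'tip',a(1,404,232,.056))
print('slim',a(1,703,480,.012))
print('vial',a(2,333,544,.053))
pa,pb=a(2,578,364,.007),a(2,412,552,.007);print('pen',pa,pb,(pa+pb)/2,np.arctan2(*(pa-pb)[1::-1]),np.linalg.norm(pa-pb))
print('wide',a(2,585,88,.025),'carton',)
for n,(u,v),r in [('oxi',(434,192),.05),('vial',(356,229),.03),('slim',(310,256),.045),('pen',(388,213),.08)]:
    c=C[v,u];m=(np.hypot(C[...,0]-c[0],C[...,1]-c[1])<r)&(C[...,2]>.004);Q=C[m]
    print(n,m.sum(),Q.mean(0),np.percentile(Q[:,2],95))
# tall things
m=(C[...,2]>.075);
E
```

```text
oxi [ 0.5894 -0.3806] [(np.float64(0.0294), np.float64(-1.939)), (np.float64(0.0554), np.float64(2.834)), (np.float64(0.0306), np.float64(1.26)), (np.float64(0.0571), np.float64(-0.331))]
cradle top [ 0.5919 -0.0626] [(np.float64(0.0588), np.float64(-2.111)), (np.float64(0.0884), np.float64(2.632)), (np.float64(0.0573), np.float64(1.042)), (np.float64(0.089), np.float64(-0.493))]
rest foot [ 0.6547 -0.182 ] [(np.float64(0.0567), np.float64(-2.32)), (np.float64(0.091), np.float64(2.318)), (np.float64(0.0532), np.float64(0.705)), (np.float64(0.0845), np.float64(-0.783))]
rack [0.4645 0.1802] [(np.float64(0.0596), np.float64(-1.799)), (np.float64(0.1126), np.float64(2.9)), (np.float64(0.0606), np.float64(1.34)), (np.float64(0.1125), np.float64(-0.25))]
well [0.43935734 0.18674322 0.024     ]
twin cap [0.48977842 0.17243522 0.063     ]
hub [0.54179622 0.06639178 0.026     ] foot [0.54023602 0.06473235 0.01      ] tip [0.54115112 0.06429765 0.056     ]
slim [ 0.42959317 -0.07846464  0.012     ]
vial [ 0.49336223 -0.18498667  0.053     ]
pen [ 0.59030954 -0.31275371  0.007     ] [ 0.4946959  -0.22894265  0.007     ] [ 0.54250272 -0.27084818  0.007     ] -0.7197126339622419 0.1271466148321556
wide [ 0.72835923 -0.3152115   0.025     ] carton
oxi 372 [ 0.58828944 -0.37595294  0.02664186] 0.032838500673100325
vial 109 [ 0.49263213 -0.1834331   0.04400929] 0.054171352714065105
slim 1544 [ 0.41017342 -0.08034983  0.67347884] 0.985631291502586
pen 305 [ 0.53977574 -0.26834856  0.01144755] 0.015893252537551132
```

```bash
cat >> h.py <<'E'
from scipy.spatial.transform import Rotation as Ro
def Rt(th): return np.array([[-np.sin(th),np.cos(th),0],[np.cos(th),np.sin(th),0],[0,0,-1.]])
def plan(target,th,step=.042,n=None):
    s=readout.state();p=s['tcp_pos'].copy();w,x,y,zz=s['ee_rot'];R=Ro.from_quat([x,y,zz,w]).as_matrix()
    t=np.array(target);rv=Ro.from_matrix(R.T@Rt(th)).as_rotvec()
    N=n or max(1,int(np.ceil(max(np.linalg.norm(t-p)/step,np.linalg.norm(rv)/.12))))
    print('from',p.round(4),'th',np.arctan2(R[1,1],R[0,1]).round(3),'t',s['time_s'],'q',s['q'].round(2),'rows',N)
    dr=np.round(rv/N,4);out=[]
    for i in range(N):
        g=(t-p)/(N-i); d=np.round(R.T@g,4); out.append([*d.tolist(),*dr.tolist()]); p=p+R@d; R=R@Ro.from_rotvec(dr).as_matrix()
    for i in range(0,N,5): print(json.dumps(out[i:i+5]))
    print('end',p.round(4))
E
python3 - <<'E'
from h import *
z=load('top0');C=cloud(z)
Q=C[(C[...,2]>.1)&(C[...,0]>.35)&(C[...,1]<.5)&(C[...,1]>-.45)&(C[...,2]<.5)]
for y in np.arange(-.45,.5,.05):
    m=abs(Q[:,1]-y)<.025
    if m.any(): print(y.round(2),'xmin',Q[m,0].min().round(3),'zmax',Q[m,2].max().round(3))
plan([.50,-.30,.40],1.25)
E
```

```text
-0.15 xmin 0.829 zmax 0.17
-0.1 xmin 0.792 zmax 0.172
-0.05 xmin 0.771 zmax 0.196
-0.0 xmin 0.748 zmax 0.384
0.05 xmin 0.672 zmax 0.419
0.1 xmin 0.644 zmax 0.46
0.15 xmin 0.622 zmax 0.497
0.2 xmin 0.645 zmax 0.5
0.25 xmin 0.73 zmax 0.477
0.3 xmin 0.773 zmax 0.467
0.35 xmin 0.746 zmax 0.491
0.4 xmin 0.718 zmax 0.466
0.45 xmin 0.689 zmax 0.394
from [0.1823 0.5715 0.4039] th 1.262 t 0.15 q [ 1.18  0.13  1.49 -0.    1.52 -0.09] rows 23
[[-0.0247, -0.0319, 0.0002, -0.0001, -0.0, 0.0005], [-0.0247, -0.0319, 0.0002, -0.0001, -0.0, 0.0005], [-0.0247, -0.0319, 0.0002, -0.0001, -0.0, 0.0005], [-0.0247, -0.0319, 0.0002, -0.0001, -0.0, 0.0005], [-0.0247, -0.0318, 0.0002, -0.0001, -0.0, 0.0005]]
[[-0.0248, -0.0318, 0.0002, -0.0001, -0.0, 0.0005], [-0.0248, -0.0318, 0.0002, -0.0001, -0.0, 0.0005], [-0.0248, -0.0318, 0.0002, -0.0001, -0.0, 0.0005], [-0.0248, -0.0318, 0.0002, -0.0001, -0.0, 0.0005], [-0.0248, -0.0318, 0.0002, -0.0001, -0.0, 0.0005]]
[[-0.0248, -0.0318, 0.0002, -0.0001, -0.0, 0.0005], [-0.0249, -0.0318, 0.0002, -0.0001, -0.0, 0.0005], [-0.0249, -0.0317, 0.0002, -0.0001, -0.0, 0.0005], [-0.0249, -0.0317, 0.0002, -0.0001, -0.0, 0.0005], [-0.0249, -0.0317, 0.0002, -0.0001, -0.0, 0.0005]]
[[-0.0249, -0.0317, 0.0001, -0.0001, -0.0, 0.0005], [-0.0249, -0.0317, 0.0002, -0.0001, -0.0, 0.0005], [-0.0249, -0.0317, 0.0001, -0.0001, -0.0, 0.0005], [-0.025, -0.0317, 0.0001, -0.0001, -0.0, 0.0005], [-0.025, -0.0317, 0.0002, -0.0001, -0.0, 0.0005]]
[[-0.025, -0.0317, 0.0001, -0.0001, -0.0, 0.0005], [-0.025, -0.0316, 0.0001, -0.0001, -0.0, 0.0005], [-0.025, -0.0317, 0.0002, -0.0001, -0.0, 0.0005]]
end [ 0.5    -0.3001  0.4   ]
```

Call:
play_rows(
  increments=[
    [-0.025,-0.032,0,0,0,0],
    [-0.025,-0.032,0,0,0,0],
    [-0.025,-0.032,0,0,0,0],
    [-0.025,-0.032,0,0,0,0],
    [-0.025,-0.032,0,0,0,0],
  ],
  hand=1,
  grip_force=15,
)

```text
time_s: 0.65
tcp_pos: [0.2529, 0.3797, 0.4043]
ee_rot: [-0.0, 0.154, 0.988, -0.0]
ft_force: [1.1, 0.3, 0.6]
finger_gap: 0.0933
```

Call:
play_rows(
  increments=[
    [-0.025,-0.032,0,0,0,0],
    [-0.025,-0.032,0,0,0,0],
    [-0.025,-0.032,0,0,0,0],
    [-0.025,-0.032,0,0,0,0],
    [-0.025,-0.032,0,0,0,0],
  ],
)

```text
time_s: 1.15
tcp_pos: [0.3233, 0.1893, 0.4046]
ee_rot: [0.0, 0.154, 0.988, 0.0]
ft_force: [0.7, -0.0, -0.9]
finger_gap: 0.0928
```

Call:
play_rows(
  increments=[
    [-0.025,-0.032,0,0,0,0],
    [-0.025,-0.032,0,0,0,0],
    [-0.025,-0.032,0,0,0,0],
    [-0.025,-0.032,0,0,0,0],
    [0,0,0,0,0,0],
  ],
)

```text
time_s: 1.65
tcp_pos: [0.3804, 0.0348, 0.4046]
ee_rot: [0.0, 0.157, 0.988, -0.001]
ft_force: [-0.0, 1.2, 0.3]
finger_gap: 0.093
```

```bash
python3 - <<'E'
from h import *
s=readout.state();print(s['tcp_pos'],s['q'])
take('wrist','w1')
E
```

```text
[0.38037403 0.03475946 0.40456482] [-4.25519574e-02 -4.98115535e-01  2.04153242e+00 -1.52245794e-03
  1.59808497e+00 -1.29882953e+00]
```

View pics/w1.png

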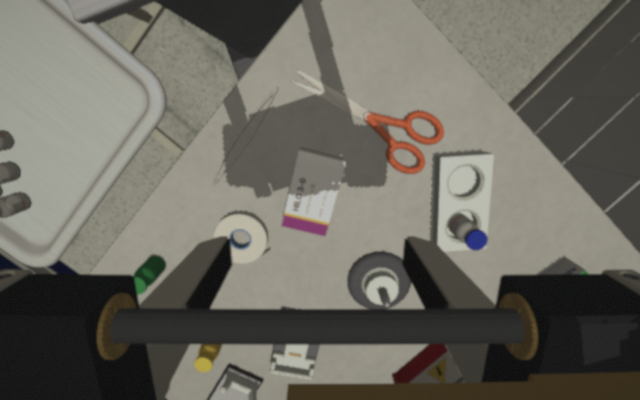

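The wrist view shows the slim tape (241,238), the rack (465,205) with its empty well (463,181), and the post (381,287). I'll use it to cross-check the top estimates.

```bash
python3 - <<'E'
from h import *
p=load('w1')['p']
a=cv2.resize(p[140:260,420:500],None,fx=5,fy=5,interpolation=cv2.INTER_CUBIC)
b=cv2.resize(p[200:320,340:420],None,fx=5,fy=5,interpolation=cv2.INTER_CUBIC)
save('c3',a);save('c4',b)
save('c5',cv2.resize(p[200:280,200:280],None,fx=6,fy=6,interpolation=cv2.INTER_CUBIC))
E
```

```text
(no output)
```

View pics/c3.png

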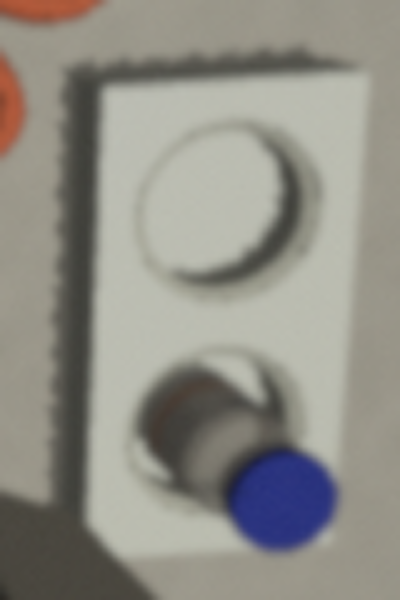

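View pics/c4.png

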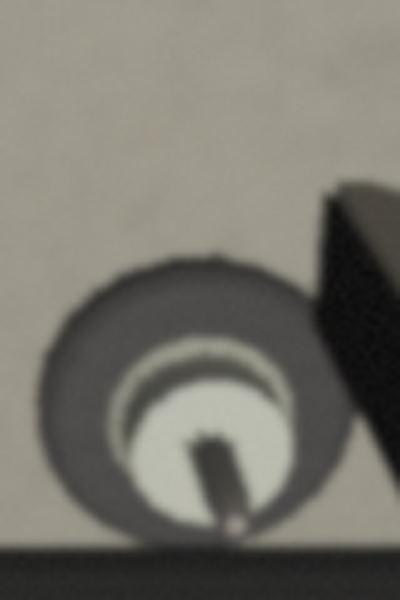

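View pics/c5.png

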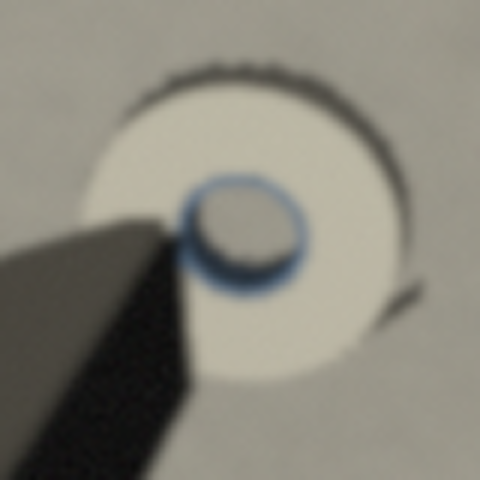

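```bash
python3 - <<'E'
from h import *
z=load('w1')
f=lambda x,y,u0,v0,s,h: atz(z,u0+(x+.5)/s-.5,v0+(y+.5)/s-.5,h).round(4)
print('well rim',f(230,210,420,140,5,.024))
print('twin',f(284,498,420,140,5,.063),f(215,432,420,140,5,.024))
r=[f(*q,420,140,5,.024) for q in [(105,85),(368,72),(340,548),(88,525)]];print(r)
print('edge dir',np.arctan2(*(r[2]-r[1])[1::-1]))
print('hub',f(213,453,340,200,5,.026),'foot',f(196,400,340,200,5,.01),'tip',f(234,522,340,200,5,.056),'base',f(208,442,340,200,5,.026))
print('slim core',f(243,235,200,200,6,.012),'ring',f(244,232,200,200,6,.012))
plan([.56,-.29,.36],1.25)
E
```

```text
well rim [0.4386 0.1869 0.024 ]
twin [0.4887 0.1721 0.063 ] [0.4895 0.1736 0.024 ]
[array([0.4027, 0.1663, 0.024 ]), array([0.4176, 0.2215, 0.024 ]), array([0.5277, 0.1963, 0.024 ]), array([0.5032, 0.1407, 0.024 ])]
edge dir -0.2250070920577026
hub [0.5405 0.0639 0.026 ] foot [0.535  0.0639 0.01  ] tip [0.5395 0.0634 0.056 ] base [0.5372 0.0635 0.026 ]
slim core [ 0.4291 -0.0802  0.012 ] ring [ 0.4285 -0.0798  0.012 ]
from [0.3799 0.0366 0.4045] th 1.257 t 1.7 q [-0.04 -0.5   2.04 -0.    1.6  -1.3 ] rows 9
[[-0.0302, -0.0283, 0.0049, -0.0, -0.0001, 0.0008], [-0.0303, -0.0283, 0.0049, -0.0, -0.0001, 0.0008], [-0.0303, -0.0283, 0.005, -0.0, -0.0001, 0.0008], [-0.0303, -0.0283, 0.0049, -0.0, -0.0001, 0.0008], [-0.0303, -0.0282, 0.005, -0.0, -0.0001, 0.0008]]
[[-0.0304, -0.0282, 0.005, -0.0, -0.0001, 0.0008], [-0.0304, -0.0282, 0.0049, -0.0, -0.0001, 0.0008], [-0.0304, -0.0282, 0.005, -0.0, -0.0001, 0.0008], [-0.0303, -0.0281, 0.0049, -0.0, -0.0001, 0.0008]]
end [ 0.56 -0.29  0.36]
```

Call:
play_rows(
  increments=[
    [-0.03,-0.028,0,0,0,0],
    [-0.03,-0.028,0,0,0,0],
    [-0.03,-0.028,0,0,0,0],
    [-0.03,-0.028,0,0,0,0],
    [-0.03,-0.028,0,0,0,0],
  ],
)

```text
time_s: 2.2
tcp_pos: [0.4808, -0.1404, 0.4046]
ee_rot: [-0.0, 0.153, 0.988, 0.0]
ft_force: [-0.0, -0.1, 1.5]
finger_gap: 0.093
```

Call:
play_rows(
  increments=[
    [-0.03,-0.028,0,0,0,0],
    [-0.03,-0.028,0,0,0,0],
    [-0.03,-0.028,0,0,0,0],
    [-0.03,-0.028,0,0,0,0],
    [0,0,0,0,0,0],
  ],
)

```text
time_s: 2.7
tcp_pos: [0.5619, -0.2855, 0.4021]
ee_rot: [-0.001, 0.154, 0.988, 0.0]
ft_force: [-0.0, 0.8, -0.3]
finger_gap: 0.0929
```

```bash
python3 - <<'E'
from h import *
s=readout.state();print(s['tcp_pos'],s['q'])
take('wrist','w2')
E
```

```text
[ 0.561925   -0.28548152  0.40206365] [-5.51251346e-01  2.14367885e-01  1.39942830e+00 -4.33212509e-04
  1.53067148e+00 -1.81197858e+00]
```

View pics/w2.png

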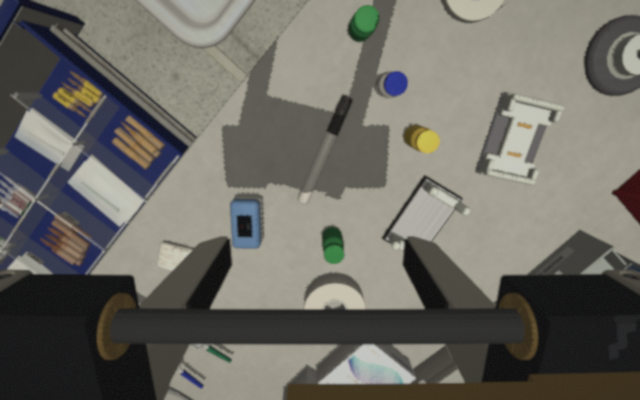

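Now visible: oximeter (246,223), penlight (327,150), blue vial (395,83), pen rest (425,213), cradle (522,138). I'll enlarge these.

```bash
python3 - <<'E'
from h import *
p=load('w2')['p']
R=lambda n,u,v,w,h,s:save(n,cv2.resize(p[v:v+h,u:u+w],None,fx=s,fy=s,interpolation=cv2.INTER_CUBIC))
R('d1',210,180,80,80,7);R('d2',470,80,100,110,7);R('d3',370,160,110,100,7);R('d4',290,50,140,160,5)
E
```

```text
(no output)
```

View pics/d1.png

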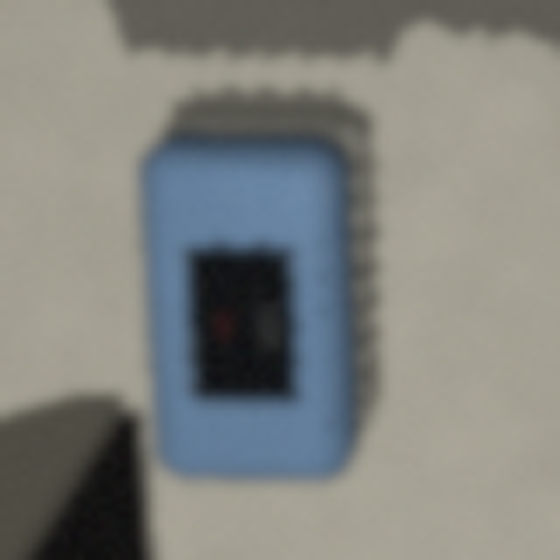

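View pics/d2.png

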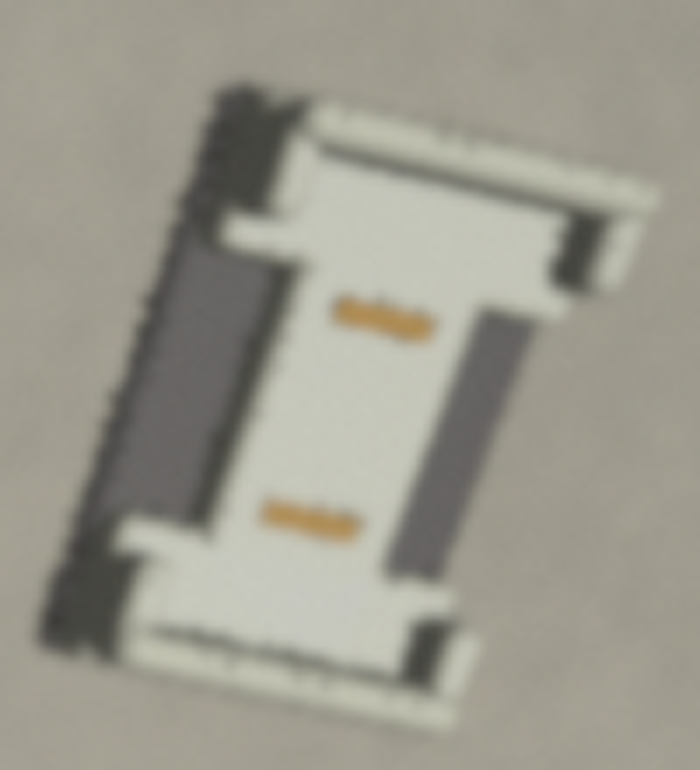

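View pics/d3.png

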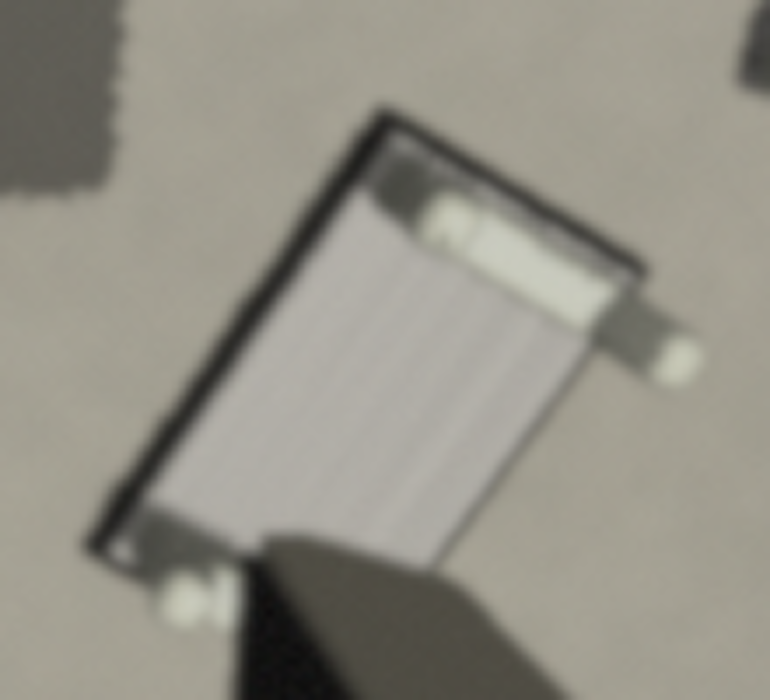

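View pics/d4.png

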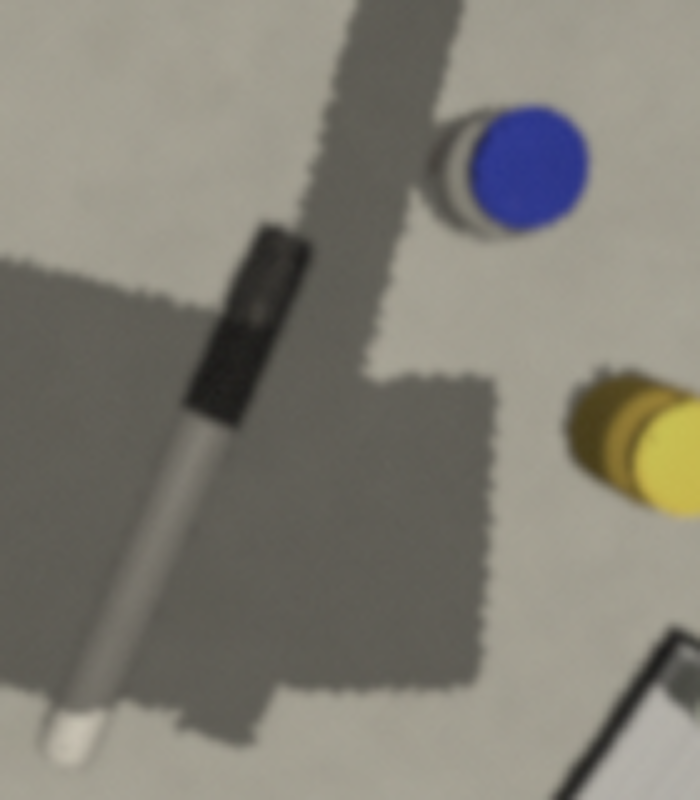

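```bash
python3 - <<'E'
from h import *
z=load('w2')
f=lambda x,y,u0,v0,s,h: atz(z,u0+(x+.5)/s-.5,v0+(y+.5)/s-.5,h).round(4)
an=lambda a,b:(np.arctan2(*(b-a)[1::-1]).round(3),np.linalg.norm(b-a).round(4))
o=lambda x,y,h=.031:f(x,y,210,180,7,h)
print('screen',o(243,322),an(o(195,255),o(199,397)),an(o(290,250),o(292,397)),'outl',o(250,312,.028),an(o(148,200,.02),o(162,440,.02)),an(o(345,180),o(354,430)),'w',an(o(150,310,.023),o(353,310,.023)))
c=lambda x,y,h:f(x,y,470,80,7,h)
a,b=c(385,320,.014),c(310,520,.014);print('cradle contacts',a,b,(a+b)/2,an(a,b))
P=[c(318,100,.026),c(655,188,.026),c(450,732,.026),c(122,662,.026)];print('walls',np.mean(P,0),[an(P[i],P[(i+1)%4]) for i in range(4)])
r=lambda x,y,h:f(x,y,370,160,7,h)
print('prongs mid',(r(450,222,.04)+r(678,360,.04))/2,'sep',an(r(450,222,.04),r(678,360,.04)),an(r(450,222,.04),r(185,600,.04)))
print('foot edge',an(r(388,110,.004),r(90,545,.004)),an(r(388,110,.004),r(645,270,.004)), (r(645,270,.004)+r(90,545,.004))/2)
d=lambda x,y,h:f(x,y,290,50,5,h)
print('vial',d(530,168,.053)); e1,e2=d(288,232,.007),d(68,762,.007);print('pen',e1,e2,(e1+e2)/2,an(e1,e2))
print('yellow',d(692,455,.053))
E
```

```text
screen [ 0.5894 -0.3808  0.031 ] (np.float64(-0.353), np.float64(0.0243)) (np.float64(-0.355), np.float64(0.0251)) outl [ 0.589  -0.3801  0.028 ] (np.float64(-0.326), np.float64(0.0421)) (np.float64(-0.324), np.float64(0.0424)) w (np.float64(1.261), np.float64(0.0332))
cradle contacts [ 0.5789 -0.0557  0.014 ] [ 0.6064 -0.0717  0.014 ] [ 0.59265 -0.0637   0.014  ] (np.float64(-0.527), np.float64(0.0318))
walls [ 0.592175 -0.06475   0.026   ] [(np.float64(1.038), np.float64(0.0543)), (np.float64(-0.506), np.float64(0.0847)), (np.float64(-2.085), np.float64(0.0551)), (np.float64(2.626), np.float64(0.0858))]
prongs mid [ 0.62805 -0.1584   0.04   ] sep (np.float64(0.732), np.float64(0.0434)) (np.float64(-0.839), np.float64(0.0717))
foot edge (np.float64(-0.838), np.float64(0.0893)) (np.float64(0.721), np.float64(0.0535)) [ 0.65305 -0.18475  0.004  ]
vial [ 0.4939 -0.188   0.053 ]
pen [ 0.4918 -0.2303  0.007 ] [ 0.59   -0.3126  0.007 ] [ 0.5409  -0.27145  0.007  ] (np.float64(-0.698), np.float64(0.1281))
yellow [ 0.5552 -0.1708  0.053 ]
```

```bash
python3 - <<'E'
from h import *
plan([.5894,-.3805,.25],1.236)
E
```

```text
from [ 0.5613 -0.2837  0.4026] th 1.261 t 2.75 q [-0.55  0.21  1.4   0.    1.53 -1.81] rows 5
[[-0.0113, -0.0168, 0.0305, 0.0002, -0.0006, 0.0051], [-0.0114, -0.0167, 0.0305, 0.0002, -0.0006, 0.0051], [-0.0115, -0.0166, 0.0305, 0.0002, -0.0006, 0.0051], [-0.0115, -0.0166, 0.0305, 0.0002, -0.0006, 0.0051], [-0.0116, -0.0164, 0.0305, 0.0002, -0.0006, 0.0051]]
end [ 0.5894 -0.3805  0.25  ]
```

Call:
play_rows(
  increments=[
    [-0.0114,-0.0166,0.0305,0,0,0.005],
    [-0.0114,-0.0166,0.0305,0,0,0.005],
    [-0.0115,-0.0166,0.0305,0,0,0.005],
    [-0.0115,-0.0166,0.0305,0,0,0.005],
    [-0.0115,-0.0165,0.0305,0,0,0.005],
  ],
)

```text
time_s: 3.25
tcp_pos: [0.5896, -0.3785, 0.2517]
ee_rot: [0.0, 0.165, 0.986, 0.0]
ft_force: [0.2, 0.3, -0.2]
finger_gap: 0.0931
```

Call:
play_rows(
  increments=[
    [0,0,0,0,0,0],
    [0,0,0,0,0,0],
  ],
)

```text
time_s: 3.45
tcp_pos: [0.5889, -0.3784, 0.2517]
ee_rot: [-0.001, 0.166, 0.986, 0.001]
ft_force: [1.2, -0.0, 0.7]
finger_gap: 0.0929
```

```bash
python3 - <<'E'
from h import *
take('wrist','w3')
plan([.5894,-.3805,.191],1.236,step=.02)
E
```

```text
from [ 0.5895 -0.3787  0.2536] th 1.238 t 3.5 q [-0.64  0.5   1.32  0.    1.32 -1.88] rows 4
[[-0.0001, -0.0004, 0.0157, 0.0001, 0.0002, 0.0006], [-0.0001, -0.0005, 0.0156, 0.0001, 0.0002, 0.0006], [-0.0002, -0.0004, 0.0157, 0.0001, 0.0002, 0.0006], [-0.0001, -0.0004, 0.0156, 0.0001, 0.0002, 0.0006]]
end [ 0.5894 -0.3805  0.191 ]
```

View pics/w3.png

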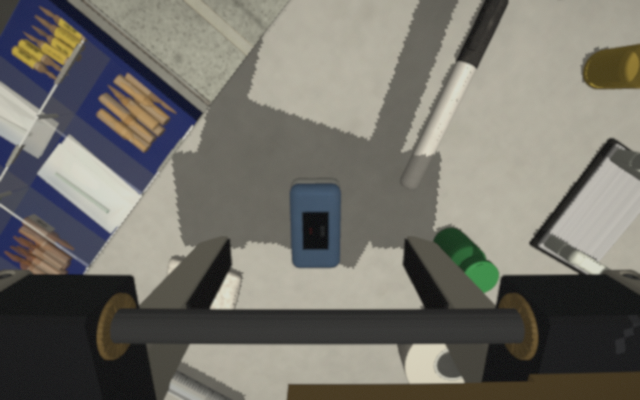

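```bash
python3 - <<'E'
from h import *
z=load('top0');g=atz(z,290+556/5,120+235/5,.05);print(g)
z=load('w3');g2=atz(z,482,275,.053);print(g2)
d=g2-np.array([.5894,-.3805,0]);print(Rt(1.236).T@d)
print(atz(z,315,231,.031))
E
```

```text
[ 0.64431621 -0.29427239  0.05      ]
[ 0.64158566 -0.29269813  0.053     ]
[-0.02043852  0.10007387 -0.053     ]
[ 0.59018676 -0.38105626  0.031     ]
```

Call:
play_rows(
  increments=[
    [0,-0.0004,0.0155,0,0,0],
    [0,-0.0004,0.0155,0,0,0],
    [0,-0.0004,0.0155,0,0,0],
    [0,-0.0004,0.0145,0,0,0],
    [0,0,0,0,0,0],
  ],
)

```text
time_s: 4.0
tcp_pos: [0.5872, -0.3812, 0.1878]
ee_rot: [-0.002, 0.166, 0.986, 0.001]
ft_force: [-0.1, 0.1, 0.1]
finger_gap: 0.0929
```

Call:
play_rows(
  increments=[
    [0,0,0,0,0,0],
    [0,0,0,0,0,0],
    [0,0,0,0,0,0],
    [0,0,0,0,0,0],
    [0,0,0,0,0,0],
  ],
  hand=-1,
)

```text
time_s: 4.5
tcp_pos: [0.5883, -0.382, 0.1917]
ee_rot: [0.0, 0.166, 0.986, -0.0]
ft_force: [0.6, -0.0, 0.7]
finger_gap: 0.0577
```

Call:
play_rows(
  increments=[
    [0,0,0,0,0,0],
    [0,0,0,0,0,0],
  ],
)

```text
time_s: 4.7
tcp_pos: [0.5882, -0.3819, 0.1913]
ee_rot: [0.0, 0.166, 0.986, -0.0]
ft_force: [0.1, 0.7, -0.3]
finger_gap: 0.0412
```

Call:
play_rows(
  increments=[
    [0,0,0,0,0,0],
    [0,0,0,0,0,0],
    [0,0,0,0,0,0],
  ],
)

```text
time_s: 5.0
tcp_pos: [0.5882, -0.3818, 0.1912]
ee_rot: [-0.0, 0.166, 0.986, 0.0]
ft_force: [1.1, 1.1, 0.7]
finger_gap: 0.0338
```

Call:
play_rows(
  increments=[
    [0,0,-0.02,0,0,0],
    [0,0,-0.025,0,0,0],
    [0,0,-0.025,0,0,0],
    [0,0,0,0,0,0],
  ],
)

```text
time_s: 5.4
tcp_pos: [0.5895, -0.3829, 0.2663]
ee_rot: [0.003, 0.166, 0.986, -0.002]
ft_force: [0.4, 0.1, 0.2]
finger_gap: 0.0336
```

```bash
python3 - <<'E'
from h import *
take('wrist','w4')
plan([.5923,-.0638,.28],1.054)
E
```

```text
from [ 0.5889 -0.3825  0.2639] th 1.237 t 5.45 q [-0.65  0.49  1.31 -0.    1.33 -1.89] rows 8
[[0.0126, 0.0378, -0.0021, -0.0001, 0.0006, 0.0229], [0.0135, 0.0375, -0.0021, -0.0001, 0.0006, 0.0229], [0.0144, 0.0372, -0.0021, -0.0001, 0.0006, 0.0229], [0.0152, 0.0368, -0.0021, -0.0001, 0.0006, 0.0229], [0.0161, 0.0364, -0.0021, -0.0001, 0.0006, 0.0229]]
[[0.0169, 0.0361, -0.0021, -0.0001, 0.0006, 0.0229], [0.0177, 0.0357, -0.0021, -0.0001, 0.0006, 0.0229], [0.0185, 0.0352, -0.002, -0.0001, 0.0006, 0.0229]]
end [ 0.5923 -0.0638  0.28  ]
```

View pics/w4.png

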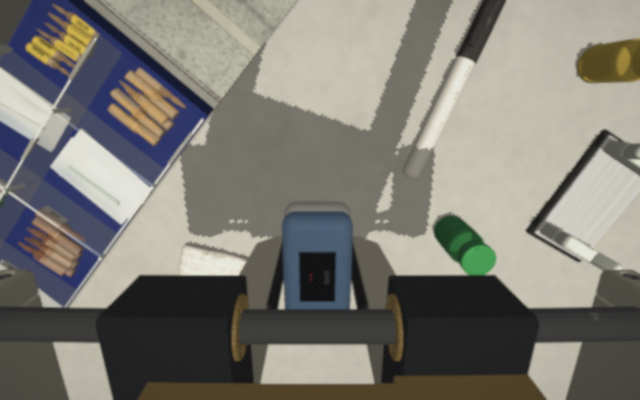

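Call:
play_rows(
  increments=[
    [0.0126,0.0378,-0.002,0,0,0.023],
    [0.0135,0.0375,-0.002,0,0,0.023],
    [0.0144,0.0372,-0.002,0,0,0.023],
    [0.0152,0.0368,-0.002,0,0,0.023],
    [0.0161,0.0364,-0.002,0,0,0.023],
  ],
)

```text
time_s: 5.95
tcp_pos: [0.5895, -0.181, 0.2692]
ee_rot: [-0.001, 0.223, 0.975, 0.0]
ft_force: [0.5, 0.4, -0.7]
finger_gap: 0.0338
```

Call:
play_rows(
  increments=[
    [0.0169,0.0361,-0.002,0,0,0.023],
    [0.0177,0.0357,-0.002,0,0,0.023],
    [0.0185,0.0352,-0.002,0,0,0.022],
    [0,0,0,0,0,0],
    [0,0,0,0,0,0],
  ],
)

```text
time_s: 6.45
tcp_pos: [0.5912, -0.0623, 0.2758]
ee_rot: [-0.001, 0.254, 0.967, -0.0]
ft_force: [-0.7, 0.4, -0.3]
finger_gap: 0.034
```

```bash
python3 - <<'E'
from h import *
take('wrist','w5')
z=load('w4');print('held top centre',atz(z,317,276,.104), 'tcp .5889 -.3825')
plan([.5923,-.0638,.23],1.054)
E
```

```text
held top centre [ 0.59202273 -0.38533902  0.104     ] tcp .5889 -.3825
from [ 0.5913 -0.0633  0.276 ] th 1.055 t 6.5 q [-0.19  0.21  1.64 -0.    1.29 -1.25] rows 2
[[-0.0006, 0.0001, 0.023, -0.0005, -0.0007, 0.0005], [-0.0006, 0.0, 0.023, -0.0005, -0.0007, 0.0005]]
end [ 0.5923 -0.0638  0.23  ]
```

View pics/w5.png

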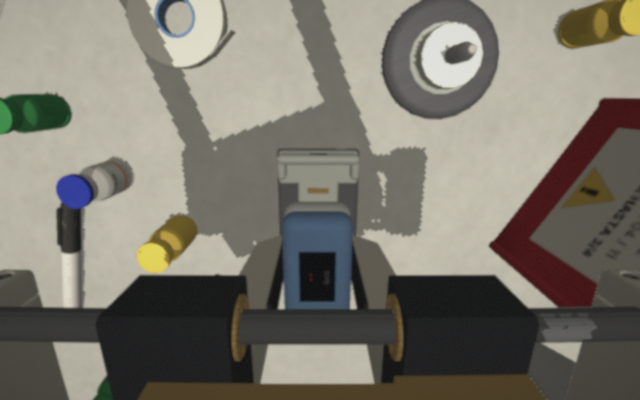

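Call:
play_rows(
  increments=[
    [0,0,0.02,0,0,0],
    [0,0,0.02,0,0,0],
    [0,0,0.014,0,0,0],
    [0,0,0.008,0,0,0],
    [0,0,0.005,0,0,0],
  ],
)

```text
time_s: 7.0
tcp_pos: [0.5914, -0.0639, 0.2092]
ee_rot: [-0.001, 0.256, 0.967, -0.0]
ft_force: [1.0, 0.2, -0.6]
finger_gap: 0.0339
```

Call:
play_rows(
  increments=[
    [0,0,0.002,0,0,0],
    [0,0,0,0,0,0],
    [0,0,0,0,0,0],
  ],
)

```text
time_s: 7.3
tcp_pos: [0.5921, -0.0633, 0.2091]
ee_rot: [0.001, 0.256, 0.967, 0.0]
ft_force: [-0.3, -0.3, 0.4]
finger_gap: 0.0343
```

```bash
python3 - <<'E'
from h import *
print(readout.state()['tcp_pos'],readout.state()['ft_force']); p,d,c=take('scene','s1'); save('s1c',cv2.resize(p[150:260,230:430],None,fx=4,fy=4))
E
```

```text
[ 0.59206988 -0.06326691  0.20908303] [-0.26397059 -0.33394389  0.37857394]
```

View pics/s1c.png

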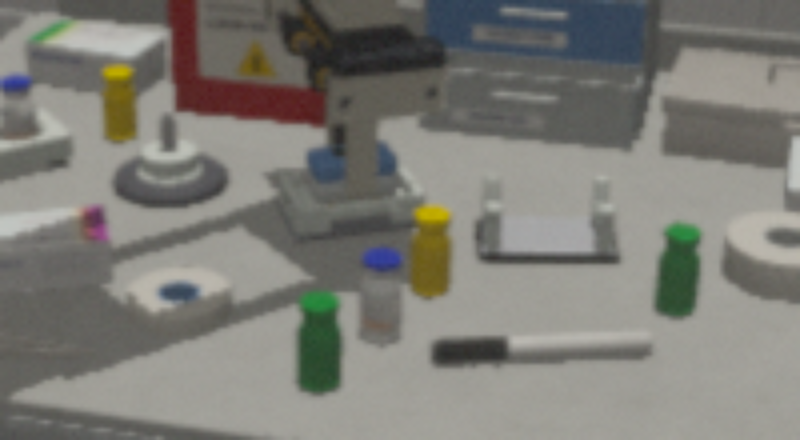

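Oximeter is in the cradle with about 3 mm left to go. I'll lower it gently.

Call:
play_rows(
  increments=[
    [0,0,0.0015,0,0,0],
    [0,0,0.0015,0,0,0],
    [0,0,0.0005,0,0,0],
    [0,0,0,0,0,0],
  ],
)

```text
time_s: 7.75
tcp_pos: [0.5918, -0.0632, 0.2052]
ee_rot: [0.0, 0.255, 0.967, 0.0]
ft_force: [-2.2, -0.1, 3.5]
finger_gap: 0.0337
```

Call:
play_rows(
  increments=[
    [0,0,0,0,0,0],
    [0,0,0,0,0,0],
    [0,0,0,0,0,0],
    [0,0,0,0,0,0],
    [0,0,0,0,0,0],
  ],
  hand=0.3,
)

```text
time_s: 8.25
tcp_pos: [0.5916, -0.0632, 0.2046]
ee_rot: [-0.0, 0.256, 0.967, -0.0]
ft_force: [0.0, 0.1, -0.3]
finger_gap: 0.0601
```

Call:
play_rows(
  increments=[
    [0,0,-0.015,0,0,0],
    [0,0,-0.035,0,0,0],
    [0,0,-0.04,0,0,0],
    [0,0,-0.03,0,0,0],
    [0,0,0,0,0,0],
  ],
)

```text
time_s: 8.75
tcp_pos: [0.5935, -0.0635, 0.3324]
ee_rot: [0.005, 0.255, 0.967, 0.0]
ft_force: [0.6, 0.0, 0.3]
finger_gap: 0.0605
```

```bash
python3 - <<'E'
from h import *
take('wrist','w6')
plan([.4288,-.0798,.30],.51)
E
```

```text
from [ 0.5928 -0.0634  0.3294] th 1.054 t 8.8 q [-0.19  0.16  1.59  0.    1.38 -1.25] rows 5
[[0.0269, -0.0191, 0.0057, 0.0008, 0.0012, 0.1088], [0.0247, -0.0219, 0.0057, 0.0008, 0.0012, 0.1088], [0.0222, -0.0244, 0.0057, 0.0008, 0.0012, 0.1088], [0.0194, -0.0267, 0.0058, 0.0008, 0.0012, 0.1088], [0.0164, -0.0286, 0.0058, 0.0008, 0.0012, 0.1088]]
end [ 0.4288 -0.0798  0.3   ]
```

View pics/w6.png

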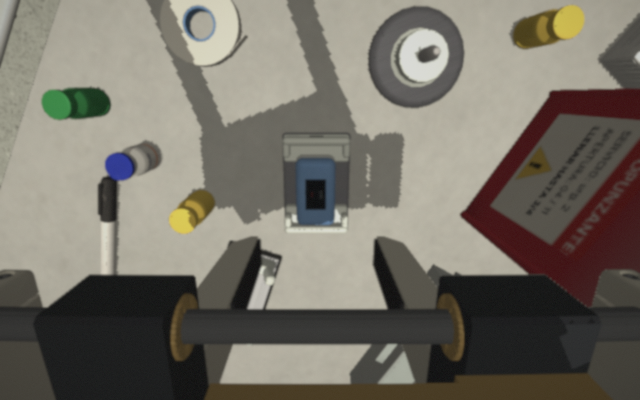

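Call:
play_rows(
  increments=[
    [0.027,-0.019,0.006,0,0,0.109],
    [0.0247,-0.022,0.006,0,0,0.109],
    [0.022,-0.0244,0.006,0,0,0.109],
    [0.0194,-0.0267,0.006,0,0,0.109],
    [0.0164,-0.0286,0.006,0,0,0.109],
  ],
  hand=1,
)

```text
time_s: 9.3
tcp_pos: [0.4258, -0.0794, 0.2935]
ee_rot: [-0.001, 0.508, 0.861, -0.0]
ft_force: [-0.8, -0.6, -0.3]
finger_gap: 0.0922
```

Call:
play_rows(
  increments=[
    [0,0,0,0,0,0],
    [0,0,0,0,0,0],
  ],
)

```text
time_s: 9.5
tcp_pos: [0.427, -0.0795, 0.2943]
ee_rot: [-0.0, 0.506, 0.862, -0.0]
ft_force: [0.0, 0.2, -0.2]
finger_gap: 0.0929
```

```bash
python3 - <<'E'
from h import *
take('wrist','w7')
plan([.4288,-.0798,.23],.51)
E
```

```text
from [ 0.4278 -0.0796  0.2949] th 0.51 t 9.55 q [-0.3  -0.25  2.06  0.    1.33 -0.81] rows 2
[[-0.0003, 0.0004, 0.0325, 0.0003, 0.0002, 0.0], [-0.0003, 0.0003, 0.0324, 0.0003, 0.0002, 0.0]]
end [ 0.4288 -0.0798  0.23  ]
```

View pics/w7.png

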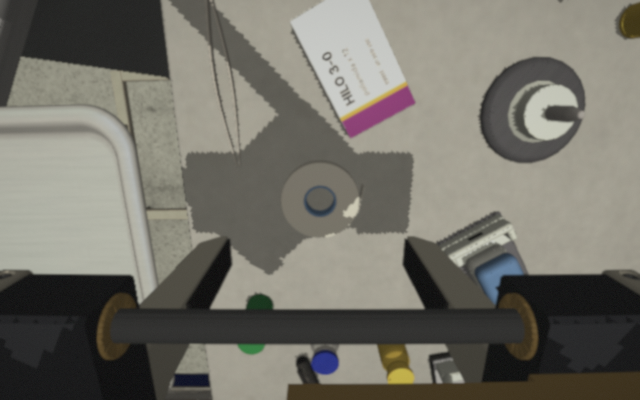

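```bash
python3 - <<'E'
from h import *
z=load('w7');print(atz(z,320,200,.012),atz(z,319.5,199,.0))
E
```

```text
[ 0.42885435 -0.07934127  0.012     ] [ 0.42988655 -0.08185553  0.        ]
```

Call:
play_rows(
  increments=[
    [0,0,0.035,0,0,0],
    [0,0,0.03,0,0,0],
    [0,0,0.02,0,0,0],
    [0,0,0.012,0,0,0],
    [0,0,0.004,0,0,0],
  ],
)

```text
time_s: 10.05
tcp_pos: [0.4278, -0.0794, 0.1927]
ee_rot: [-0.001, 0.506, 0.863, -0.0]
ft_force: [0.1, -0.2, 0.3]
finger_gap: 0.0931
```

Call:
play_rows(
  increments=[
    [0,0,0,0,0,0],
  ],
)

```text
time_s: 10.15
tcp_pos: [0.4281, -0.0796, 0.1939]
ee_rot: [-0.0, 0.506, 0.863, -0.0]
ft_force: [0.2, -0.2, 0.1]
finger_gap: 0.0927
```

Call:
play_rows(
  increments=[
    [0,0.0005,0.003,0,0,0],
    [0,0,0.002,0,0,0],
    [0,0,0,0,0,0],
  ],
)

```text
time_s: 10.45
tcp_pos: [0.4283, -0.0794, 0.1892]
ee_rot: [0.0, 0.506, 0.862, 0.0]
ft_force: [-0.2, -0.3, 0.4]
finger_gap: 0.0927
```

Call:
play_rows(
  increments=[
    [0,0,0,0,0,0],
    [0,0,0,0,0,0],
    [0,0,0,0,0,0],
    [0,0,0,0,0,0],
    [0,0,0,0,0,0],
  ],
  hand=-1,
)

```text
time_s: 10.95
tcp_pos: [0.428, -0.0793, 0.1888]
ee_rot: [0.0, 0.506, 0.862, 0.0]
ft_force: [0.7, 0.7, 0.6]
finger_gap: 0.0618
```

Call:
play_rows(
  increments=[
    [0,0,0,0,0,0],
    [0,0,0,0,0,0],
  ],
)

```text
time_s: 11.15
tcp_pos: [0.4281, -0.0793, 0.1888]
ee_rot: [0.0, 0.506, 0.862, 0.0]
ft_force: [-0.6, -0.2, 1.8]
finger_gap: 0.0621
```

Call:
play_rows(
  increments=[
    [0,0,-0.02,0,0,0],
    [0,0,-0.03,0,0,0],
    [0,0,-0.03,0,0,0],
    [0,0,-0.02,0,0,0],
    [0,0,0,0,0,0],
  ],
)

```text
time_s: 11.65
tcp_pos: [0.4293, -0.0797, 0.2919]
ee_rot: [0.003, 0.506, 0.862, 0.001]
ft_force: [-0.2, 0.4, 1.1]
finger_gap: 0.062
```

```bash
python3 - <<'E'
from h import *
take('wrist','w8')
print(readout.state()['finger_gap'])
plan([.5402,.0638,.29],.51)
plan([.5402,.0638,.29],-.3)
E
```

```text
0.06221243541197349
from [ 0.4286 -0.0795  0.2899] th 0.509 t 11.7 q [-0.3  -0.24  2.06 -0.    1.32 -0.81] rows 5
[[0.0142, 0.0335, 0.0, 0.0004, 0.0005, -0.0002], [0.0141, 0.0335, 0.0, 0.0004, 0.0005, -0.0002], [0.0141, 0.0334, 0.0, 0.0004, 0.0005, -0.0002], [0.0142, 0.0335, 0.0, 0.0004, 0.0005, -0.0002], [0.0141, 0.0334, 0.0, 0.0004, 0.0005, -0.0002]]
end [0.5402 0.0638 0.29  ]
from [ 0.4286 -0.0795  0.2899] th 0.509 t 11.7 q [-0.3  -0.24  2.06 -0.    1.32 -0.81] rows 7
[[0.0101, 0.0239, 0.0, 0.0004, 0.0002, 0.1156], [0.0128, 0.0226, 0.0, 0.0004, 0.0002, 0.1156], [0.0153, 0.0209, 0.0, 0.0004, 0.0002, 0.1156], [0.0176, 0.019, 0.0, 0.0004, 0.0002, 0.1156], [0.0197, 0.0169, -0.0, 0.0004, 0.0002, 0.1156]]
[[0.0216, 0.0145, -0.0, 0.0004, 0.0002, 0.1156], [0.0231, 0.0119, -0.0, 0.0004, 0.0002, 0.1156]]
end [0.5402 0.0638 0.29  ]
```

View pics/w8.png

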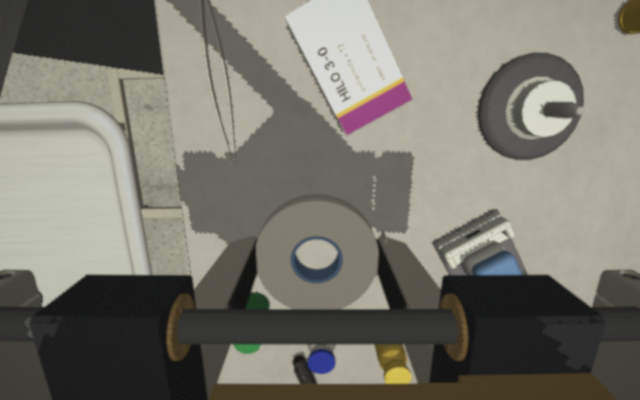

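```bash
python3 - <<'E'
from h import *
z=load('w8');p=z['p'];save('e1',cv2.resize(p[180:320,230:400],None,fx=4.5,fy=4.5,interpolation=cv2.INTER_CUBIC))
V=z['V'];print('cam in tool',Rt(.509).T@(-V[:3,:3].T@V[:3,3]-np.array([.4288,-.0796,.2905])))
plan([.5402,.0638,.29],2.08)
E
```

```text
cam in tool [ 7.74340095e-02 -8.86022140e-05  1.83143604e-02]
from [ 0.4286 -0.0795  0.2899] th 0.509 t 11.7 q [-0.3  -0.24  2.06 -0.    1.32 -0.81] rows 14
[[0.0051, 0.012, 0.0, -0.0, 0.0003, -0.1122], [0.0037, 0.0124, 0.0, -0.0, 0.0003, -0.1122], [0.0023, 0.0128, 0.0, -0.0, 0.0003, -0.1122], [0.0008, 0.0129, 0.0, -0.0, 0.0003, -0.1122], [-0.0006, 0.013, 0.0, -0.0, 0.0003, -0.1122]]
[[-0.0021, 0.0128, 0.0, -0.0, 0.0003, -0.1122], [-0.0035, 0.0125, 0.0, -0.0, 0.0003, -0.1122], [-0.0049, 0.012, 0.0, -0.0, 0.0003, -0.1122], [-0.0062, 0.0114, 0.0, -0.0, 0.0003, -0.1122], [-0.0074, 0.0106, 0.0, -0.0, 0.0003, -0.1122]]
[[-0.0086, 0.0097, 0.0, -0.0, 0.0003, -0.1122], [-0.0096, 0.0087, 0.0, -0.0, 0.0003, -0.1122], [-0.0105, 0.0076, 0.0, -0.0, 0.0003, -0.1122], [-0.0114, 0.0064, 0.0001, -0.0, 0.0003, -0.1122]]
end [0.5402 0.0638 0.29  ]
```

View pics/e1.png

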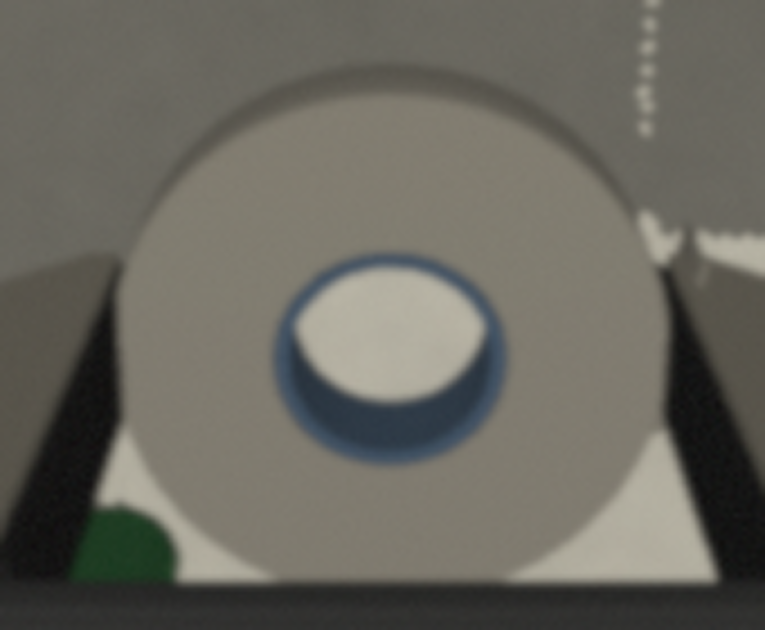

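```bash
python3 - <<'E'
from h import *
z=load('w8');c=atz(z,316.7,259.2,.1139);print(c,Rt(.509).T@(c-np.array([.4287,-.0796,.2905])))
E
```

```text
[ 0.43046575 -0.08194325  0.1139    ] [-0.00290666  0.00040003  0.1766    ]
```

Call:
play_rows(
  increments=[
    [0.0051,0.012,0,0,0,-0.112],
    [0.0037,0.0124,0,0,0,-0.112],
    [0.0023,0.0128,0,0,0,-0.112],
    [0.0008,0.013,0,0,0,-0.112],
    [-0.0006,0.013,0,0,0,-0.112],
  ],
)

```text
time_s: 12.2
tcp_pos: [0.4674, -0.0275, 0.2865]
ee_rot: [-0.002, 0.246, 0.969, -0.0]
ft_force: [-1.1, -0.0, 0.1]
finger_gap: 0.0619
```

Call:
play_rows(
  increments=[
    [-0.002,0.0128,0,0,0,-0.112],
    [-0.0035,0.0125,0,0,0,-0.112],
    [-0.005,0.012,0,0,0,-0.112],
    [-0.0062,0.0114,0,0,0,-0.112],
    [-0.0074,0.0106,0,0,0,-0.112],
  ],
)

```text
time_s: 12.7
tcp_pos: [0.5074, 0.0235, 0.2863]
ee_rot: [-0.002, -0.031, 1.0, 0.0]
ft_force: [-0.2, 0.7, 0.1]
finger_gap: 0.0623
```

Call:
play_rows(
  increments=[
    [-0.0086,0.0097,0,0,0,-0.112],
    [-0.0096,0.0087,0,0,0,-0.112],
    [-0.0105,0.0076,0,0,0,-0.112],
    [-0.0114,0.0064,0,0,0,-0.112],
    [0,0,0,0,0,0],
  ],
)

```text
time_s: 13.2
tcp_pos: [0.5397, 0.0648, 0.2865]
ee_rot: [-0.001, -0.252, 0.968, 0.0]
ft_force: [-0.1, 0.5, -0.4]
finger_gap: 0.0618
```

Call:
play_rows(
  increments=[
    [0,0,0,0,0,0],
    [0,0,0,0,0,0],
  ],
)

```text
time_s: 13.4
tcp_pos: [0.5393, 0.0636, 0.2877]
ee_rot: [-0.001, -0.249, 0.968, 0.0]
ft_force: [0.4, -0.1, -0.6]
finger_gap: 0.062
```

```bash
python3 - <<'E'
from h import *
take('wrist','w9')
plan([.5402,.0638,.26],2.08)
E
```

```text
from [0.5394 0.0635 0.288 ] th 2.075 t 13.45 q [ 0.02  0.07  1.78 -0.    1.3  -2.05] rows 1
[[-0.0009, -0.0001, 0.028, 0.0004, -0.0012, -0.0054]]
end [0.5402 0.0638 0.26  ]
```

View pics/w9.png

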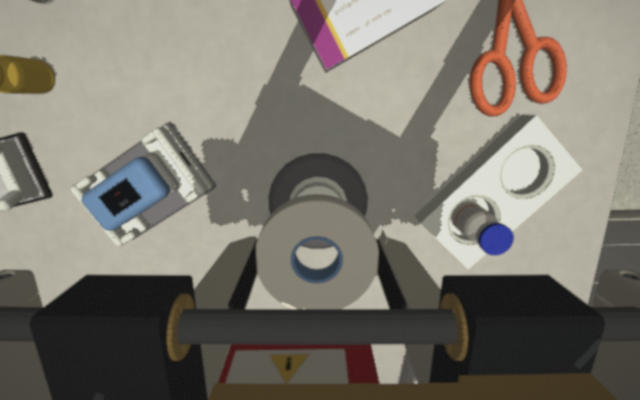

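Call:
play_rows(
  increments=[
    [0.0016,0,0.015,0,0,-0.005],
    [0,0,0.015,0,0,0],
    [0,0,0.006,0,0,0],
    [0,0,0,0,0,0],
    [0,0,0,0,0,0],
  ],
)

```text
time_s: 13.95
tcp_pos: [0.5384, 0.0632, 0.2524]
ee_rot: [-0.0, -0.253, 0.968, 0.0]
ft_force: [0.1, -0.3, -0.3]
finger_gap: 0.0622
```

```bash
python3 - <<'E'
from h import *
p,_,_=take('wrist','w10');save('w10c',cv2.resize(p[180:320,230:400],None,fx=4.5,fy=4.5,interpolation=cv2.INTER_CUBIC))
p,_,_=take('scene','s2');save('s2c',cv2.resize(p[140:220,230:330],None,fx=6,fy=6,interpolation=cv2.INTER_CUBIC))
E
```

```text
(no output)
```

View pics/w10c.png

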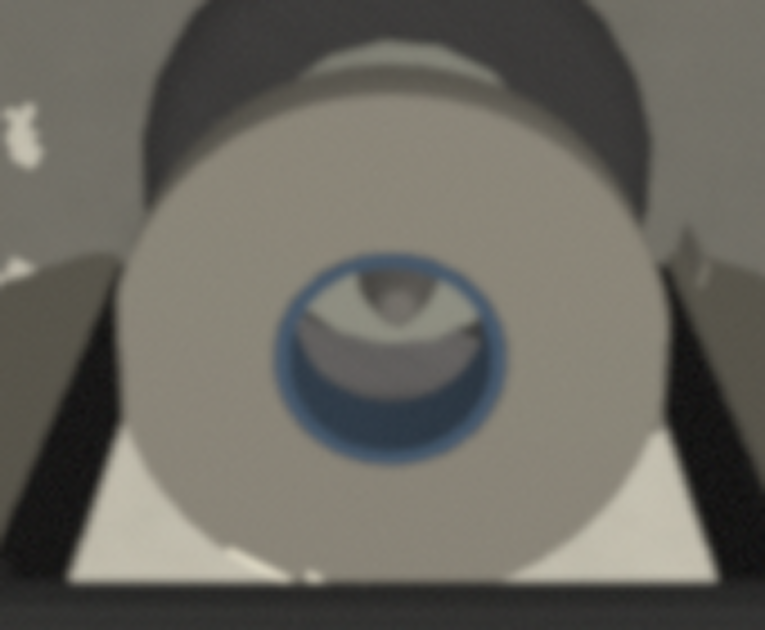

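View pics/s2c.png

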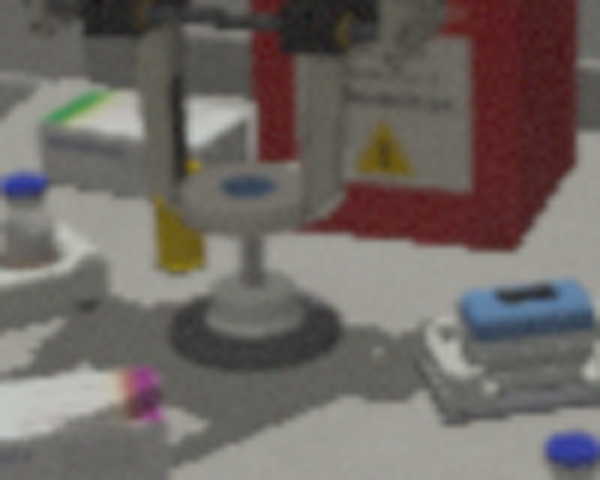

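```bash
python3 - <<'E'
from h import *
z=load('w10');g=lambda x,y:(230+(x+.5)/4.5-.5,180+(y+.5)/4.5-.5)
s=readout.state();print(s['tcp_pos'])
R=Rt(2.08)
t=atz(z,*g(397,303),.055);h=atz(z,*g(391,358),s['tcp_pos'][2]-.1766)
print(t,h,R.T@(t-h))
E
```

```text
[0.53879915 0.06320934 0.25323997]
[0.54024278 0.06372876 0.055     ] [0.53794351 0.06160616 0.07663997] [-0.0030423   0.00073246  0.02163997]
```

Call:
play_rows(
  increments=[
    [-0.0027,0.0006,0,0,0,0],
    [0,0,0,0,0,0],
    [0,0,0,0,0,0],
  ],
)

```text
time_s: 14.35
tcp_pos: [0.5408, 0.0651, 0.2531]
ee_rot: [0.0, -0.253, 0.967, -0.0]
ft_force: [0.4, 0.7, 0.0]
finger_gap: 0.0623
```

```bash
python3 - <<'E'
from h import *
p,_,_=take('wrist','w11');save('w11c',cv2.resize(p[180:320,230:400],None,fx=4.5,fy=4.5,interpolation=cv2.INTER_CUBIC))
print(readout.state()['tcp_pos'])
E
```

```text
[0.54068892 0.06511094 0.25297566]
```

View pics/w11c.png

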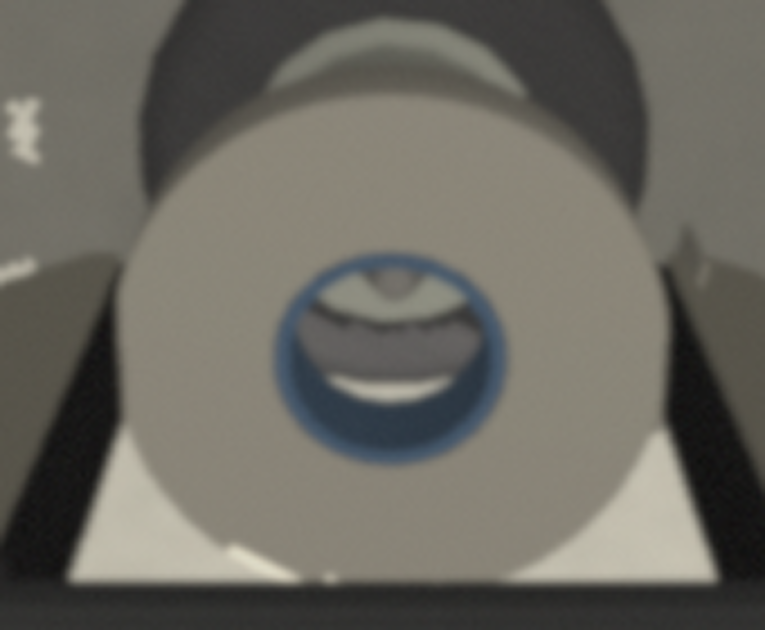

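Call:
play_rows(
  increments=[
    [0,0,0.005,0,0,0],
    [0,0,0.005,0,0,0],
    [0,0,0.005,0,0,0],
    [0,0,0,0,0,0],
    [0,0,0,0,0,0],
  ],
)

```text
time_s: 14.9
tcp_pos: [0.5404, 0.065, 0.2373]
ee_rot: [-0.0, -0.253, 0.968, 0.0]
ft_force: [0.2, 0.5, -0.6]
finger_gap: 0.0623
```

```bash
python3 - <<'E'
from h import *
p,_,_=take('wrist','w12');save('w12c',cv2.resize(p[180:320,230:400],None,fx=4.5,fy=4.5,interpolation=cv2.INTER_CUBIC))
s=readout.state();print(s['tcp_pos'],s['ft_force'])
E
```

```text
[0.54053398 0.06503599 0.23764534] [-0.16620336  0.07752823  0.40799688]
```

View pics/w12c.png

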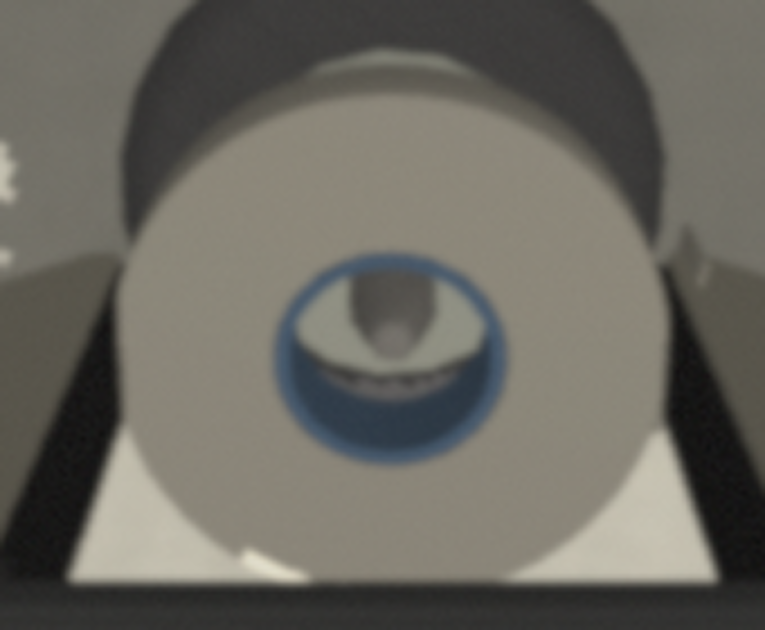

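Spindle tip is inside the core (tip at 392,340) and roughly centred. Lowering onto the hub.

Call:
play_rows(
  increments=[
    [0,0,0.008,0,0,0],
    [0,0,0.007,0,0,0],
    [0,0,0.005,0,0,0],
    [0,0,0,0,0,0],
    [0,0,0,0,0,0],
  ],
)

```text
time_s: 15.45
tcp_pos: [0.5404, 0.065, 0.2174]
ee_rot: [-0.0, -0.253, 0.968, 0.0]
ft_force: [-0.2, 0.1, -0.2]
finger_gap: 0.0618
```

Call:
play_rows(
  increments=[
    [0,0,0.001,0,0,0],
    [0,0,0.001,0,0,0],
    [0,0,0,0,0,0],
  ],
)

```text
time_s: 15.75
tcp_pos: [0.5406, 0.0651, 0.2158]
ee_rot: [0.0, -0.253, 0.968, -0.0]
ft_force: [-0.5, -0.1, -0.0]
finger_gap: 0.0619
```

Call:
play_rows(
  increments=[
    [0,0,0.001,0,0,0],
    [0,0,0,0,0,0],
  ],
)

```text
time_s: 15.95
tcp_pos: [0.5407, 0.065, 0.2149]
ee_rot: [0.0, -0.253, 0.968, -0.0]
ft_force: [-0.1, -0.9, 0.3]
finger_gap: 0.0622
```

Call:
play_rows(
  increments=[
    [0,0,0,0,0,0],
    [0,0,0,0,0,0],
    [0,0,0,0,0,0],
    [0,0,0,0,0,0],
    [0,0,0,0,0,0],
  ],
  hand=0.9,
)

```text
time_s: 16.45
tcp_pos: [0.5405, 0.065, 0.2147]
ee_rot: [-0.0, -0.253, 0.968, -0.0]
ft_force: [-0.3, 0.6, -1.0]
finger_gap: 0.0881
```

Call:
play_rows(
  increments=[
    [0,0,-0.015,0,0,0],
    [0,0,-0.035,0,0,0],
    [0,0,-0.04,0,0,0],
    [0,0,-0.02,0,0,0],
    [0,0,0,0,0,0],
  ],
)

```text
time_s: 16.95
tcp_pos: [0.5421, 0.0651, 0.3304]
ee_rot: [0.004, -0.253, 0.968, -0.001]
ft_force: [1.0, 0.5, 1.0]
finger_gap: 0.0885
```

```bash
python3 - <<'E'
from h import *
p,_,_=take('wrist','w13')
p,_,_=take('scene','s3');save('s3c',cv2.resize(p[140:220,230:330],None,fx=6,fy=6,interpolation=cv2.INTER_CUBIC))
plan([.4937,-.187,.32],.75)
E
```

```text
from [0.5406 0.0651 0.3255] th 2.082 t 17.05 q [ 0.03  0.03  1.74  0.    1.37 -2.06] rows 12
[[0.0137, -0.0164, 0.0005, 0.0, 0.0001, 0.111], [0.0118, -0.0178, 0.0004, 0.0, 0.0001, 0.111], [0.0097, -0.019, 0.0005, 0.0, 0.0001, 0.111], [0.0076, -0.02, 0.0005, 0.0, 0.0001, 0.111], [0.0053, -0.0207, 0.0004, 0.0, 0.0001, 0.111]]
[[0.003, -0.0212, 0.0005, 0.0, 0.0001, 0.111], [0.0006, -0.0214, 0.0004, 0.0, 0.0001, 0.111], [-0.0017, -0.0213, 0.0005, 0.0, 0.0001, 0.111], [-0.0041, -0.0209, 0.0004, 0.0, 0.0001, 0.111], [-0.0064, -0.0204, 0.0005, 0.0, 0.0001, 0.111]]
[[-0.0086, -0.0195, 0.0004, 0.0, 0.0001, 0.111], [-0.0107, -0.0185, 0.0005, 0.0, 0.0001, 0.111]]
end [ 0.4937 -0.187   0.32  ]
```

View pics/w13.png

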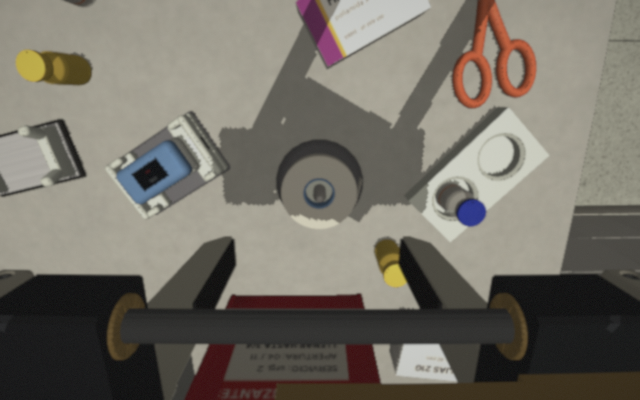

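View pics/s3c.png

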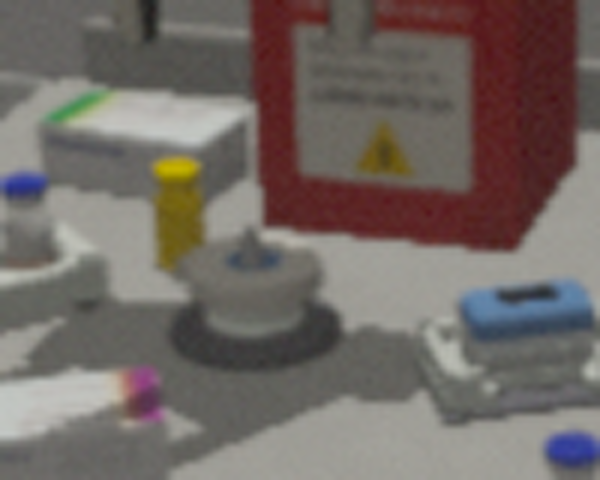

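Tape sits flat on the hub with the spindle through it, at (319,190) in the wrist view. Vial next.

```bash
python3 - <<'E'
from h import *
plan([.4937,-.187,.32],.9)
E
```

```text
from [0.5406 0.0651 0.3255] th 2.082 t 17.05 q [ 0.03  0.03  1.74  0.    1.37 -2.06] rows 10
[[0.0164, -0.0197, 0.0005, 0.0, 0.0002, 0.1182], [0.014, -0.0215, 0.0006, 0.0, 0.0002, 0.1182], [0.0114, -0.023, 0.0005, 0.0, 0.0002, 0.1182], [0.0086, -0.0242, 0.0006, 0.0, 0.0002, 0.1182], [0.0056, -0.025, 0.0005, 0.0, 0.0002, 0.1182]]
[[0.0027, -0.0255, 0.0006, 0.0, 0.0002, 0.1182], [-0.0004, -0.0256, 0.0006, 0.0, 0.0002, 0.1182], [-0.0034, -0.0254, 0.0005, 0.0, 0.0002, 0.1182], [-0.0063, -0.0248, 0.0006, 0.0, 0.0002, 0.1182], [-0.0092, -0.024, 0.0005, 0.0, 0.0002, 0.1182]]
end [ 0.4937 -0.187   0.32  ]
```

Call:
play_rows(
  increments=[
    [0.0164,-0.0197,0.0005,0,0,0.118],
    [0.014,-0.0215,0.0005,0,0,0.118],
    [0.0114,-0.023,0.0005,0,0,0.118],
    [0.0086,-0.0242,0.0005,0,0,0.118],
    [0.0056,-0.025,0.0005,0,0,0.118],
  ],
  hand=0.2,
)

```text
time_s: 17.55
tcp_pos: [0.5161, -0.0618, 0.3201]
ee_rot: [-0.002, 0.042, 0.999, 0.0]
ft_force: [-0.3, -0.3, 0.3]
finger_gap: 0.0566
```

Call:
play_rows(
  increments=[
    [0.0027,-0.0255,0.0005,0,0,0.118],
    [-0.0004,-0.0256,0.0005,0,0,0.118],
    [-0.0034,-0.0254,0.0005,0,0,0.118],
    [-0.0063,-0.0248,0.0005,0,0,0.118],
    [-0.0092,-0.024,0.0005,0,0,0.118],
  ],
)

```text
time_s: 18.05
tcp_pos: [0.4928, -0.1877, 0.3176]
ee_rot: [-0.002, 0.33, 0.944, 0.0]
ft_force: [0.6, -0.2, 0.4]
finger_gap: 0.0556
```

Call:
play_rows(
  increments=[
    [0,0,0,0,0,0],
    [0,0,0,0,0,0],
    [0,0,0,0,0,0],
  ],
)

```text
time_s: 18.35
tcp_pos: [0.4936, -0.1863, 0.3187]
ee_rot: [-0.001, 0.327, 0.945, 0.0]
ft_force: [0.4, -0.1, -0.7]
finger_gap: 0.0557
```

```bash
python3 - <<'E'
from h import *
p,_,_=take('wrist','w14')
plan([.4937,-.187,.26],.9)
E
```

```text
from [ 0.4938 -0.1861  0.319 ] th 0.904 t 18.4 q [-0.46 -0.01  1.79  0.    1.36 -1.36] rows 2
[[-0.0003, -0.0004, 0.0295, 0.0, -0.0007, 0.0021], [-0.0002, -0.0003, 0.0295, 0.0, -0.0007, 0.0021]]
end [ 0.4937 -0.187   0.26  ]
```

View pics/w14.png

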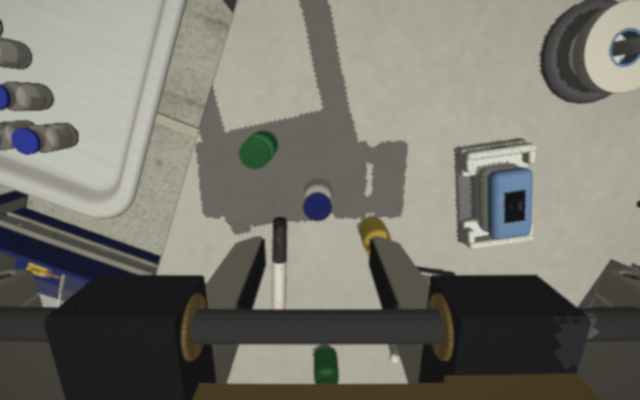

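```bash
python3 - <<'E'
from h import *
z=load('w14')
v=atz(z,317.5,206.5,.053);print(v)
for n,q in [('yellow',atz(z,375,229,.053)),('penend',atz(z,280,218,.012)),('green',atz(z,262,148,.05))]: print(n,q,Rt(.9).T@(q-v))
plan([v[0],v[1],.26],.9)
E
```

```text
[ 0.49345604 -0.18690711  0.053     ]
yellow [ 0.53591905 -0.16291171  0.053     ] [-0.01834664  0.04519168  0.        ]
penend [ 0.49130418 -0.22840571  0.012     ] [-0.02411034 -0.03384459  0.041     ]
green [ 0.43304169 -0.19169551  0.05      ] [ 0.04434766 -0.04130504  0.003     ]
from [ 0.4938 -0.1861  0.319 ] th 0.904 t 18.4 q [-0.46 -0.01  1.79  0.    1.36 -1.36] rows 2
[[-0.0002, -0.0004, 0.0295, 0.0, -0.0007, 0.0021], [-0.0001, -0.0004, 0.0295, 0.0, -0.0007, 0.0021]]
end [ 0.4935 -0.1869  0.26  ]
```

```bash
python3 - <<'E'
from h import *
z=load('top0')
q=atz(z,290+297.5/5-.5,120+412.5/5-.5,.053);print(q,Rt(.9).T@(q-np.array([.4935,-.187,.053])))
p=load('w14')['p'];save('w14c',cv2.resize(p[160:300,230:430],None,fx=4,fy=4,interpolation=cv2.INTER_CUBIC))
E
```

```text
[ 0.55566198 -0.16793631  0.053     ] [-3.68429728e-02  5.35736141e-02 -4.85722573e-17]
```

View pics/w14c.png

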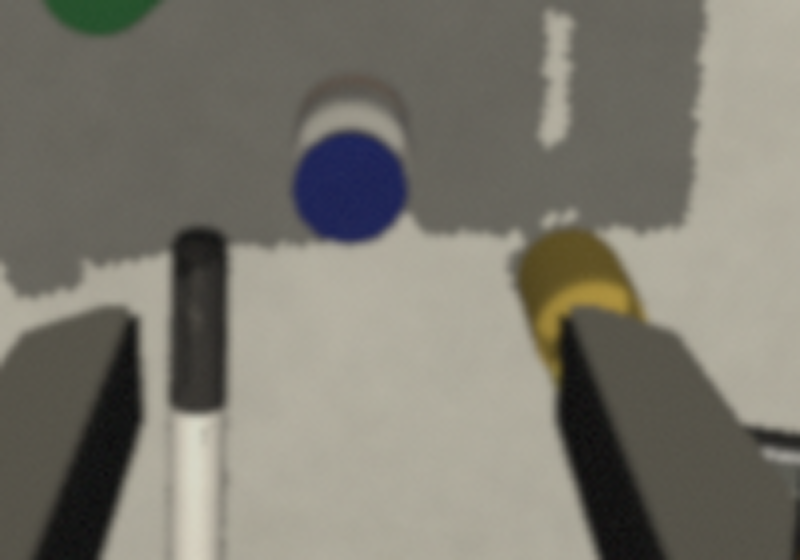

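Call:
play_rows(
  increments=[
    [-0.0003,-0.0007,0.035,0,0,0.003],
    [0,0,0.035,0,0,0],
    [0,0,0.025,0,0,0],
    [0,0,0.012,0,0,0],
    [0,0,0,0,0,0],
  ],
)

```text
time_s: 18.9
tcp_pos: [0.4929, -0.1867, 0.2109]
ee_rot: [-0.002, 0.329, 0.944, 0.0]
ft_force: [0.4, 0.6, 0.3]
finger_gap: 0.0557
```

Call:
play_rows(
  increments=[
    [0,0,0,0,0,0],
    [0,0,0,0,0,0],
  ],
)

```text
time_s: 19.1
tcp_pos: [0.4946, -0.1881, 0.2147]
ee_rot: [0.002, 0.329, 0.944, -0.0]
ft_force: [-0.8, -0.5, -0.6]
finger_gap: 0.056
```

```bash
python3 - <<'E'
from h import *
p,_,_=take('wrist','w15');z=load('w15')
plan([.4935,-.187,.2045],.9)
E
```

```text
from [ 0.4945 -0.1881  0.2146] th 0.899 t 19.15 q [-0.46  0.12  1.86  0.    1.15 -1.36] rows 1
[[0.0015, 0.0002, 0.0101, 0.0007, 0.003, -0.0007]]
end [ 0.4935 -0.187   0.2045]
```

View pics/w15.png

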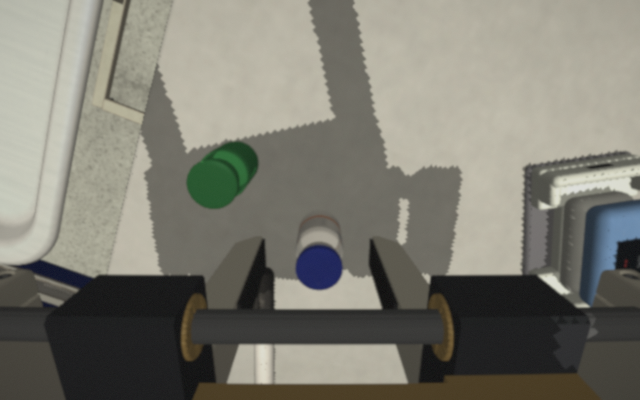

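Call:
play_rows(
  increments=[
    [0.001,0.0003,0.005,0,0,0],
    [0,0,0.005,0,0,0],
    [0,0,0,0,0,0],
    [0,0,0,0,0,0],
  ],
)

```text
time_s: 19.55
tcp_pos: [0.4928, -0.1869, 0.2024]
ee_rot: [-0.0, 0.33, 0.944, 0.0]
ft_force: [0.4, 0.3, -0.7]
finger_gap: 0.0559
```

Call:
play_rows(
  increments=[
    [0,0,0,0,0,0],
    [0,0,0,0,0,0],
    [0,0,0,0,0,0],
    [0,0,0,0,0,0],
    [0,0,0,0,0,0],
  ],
  hand=-1,
  grip_force=12,
)

```text
time_s: 20.05
tcp_pos: [0.493, -0.187, 0.2028]
ee_rot: [0.0, 0.33, 0.944, 0.0]
ft_force: [-0.6, -0.6, -0.3]
finger_gap: 0.0244
```

Call:
play_rows(
  increments=[
    [0,0,0,0,0,0],
    [0,0,0,0,0,0],
  ],
)

```text
time_s: 20.25
tcp_pos: [0.493, -0.187, 0.2028]
ee_rot: [0.0, 0.33, 0.944, -0.0]
ft_force: [-0.5, -0.5, 0.7]
finger_gap: 0.0242
```

Call:
play_rows(
  increments=[
    [0,0,-0.015,0,0,0],
    [0,0,-0.03,0,0,0],
    [0,0,-0.03,0,0,0],
    [0,0,-0.025,0,0,0],
    [0,0,0,0,0,0],
  ],
)

```text
time_s: 20.75
tcp_pos: [0.4946, -0.1877, 0.3085]
ee_rot: [0.004, 0.33, 0.944, -0.001]
ft_force: [0.7, -0.6, 0.9]
finger_gap: 0.0241
```

Call:
play_rows(
  increments=[
    [0,0,0,0,0,0],
  ],
)

```text
time_s: 20.85
tcp_pos: [0.4932, -0.1871, 0.304]
ee_rot: [0.001, 0.33, 0.944, -0.0]
ft_force: [0.2, 0.4, -0.7]
finger_gap: 0.0243
```

```bash
python3 - <<'E'
from h import *
p,_,_=take('wrist','w16')
plan([.439,.1868,.30],1.30)
E
```

```text
from [ 0.4928 -0.1868  0.3026] th 0.899 t 20.9 q [-0.46  0.01  1.81  0.    1.33 -1.36] rows 9
[[0.0305, 0.0288, 0.0003, 0.0, -0.0, -0.0446], [0.0292, 0.0301, 0.0003, 0.0, -0.0, -0.0446], [0.0278, 0.0314, 0.0003, 0.0, -0.0, -0.0446], [0.0264, 0.0326, 0.0003, 0.0, -0.0, -0.0446], [0.0249, 0.0337, 0.0003, 0.0, -0.0, -0.0446]]
[[0.0234, 0.0348, 0.0003, 0.0, -0.0, -0.0446], [0.0219, 0.0358, 0.0003, 0.0, -0.0, -0.0446], [0.0202, 0.0368, 0.0003, 0.0, -0.0, -0.0446], [0.0186, 0.0376, 0.0003, 0.0, -0.0, -0.0446]]
end [0.439  0.1868 0.3   ]
```

View pics/w16.png

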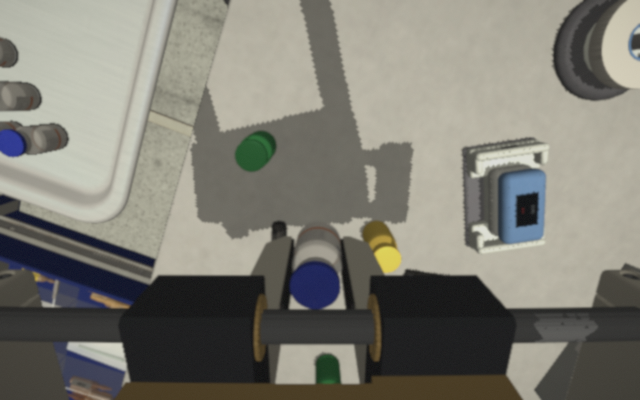

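Vial is held upright, with its cap at (315,285). Moving to the rack.

Call:
play_rows(
  increments=[
    [0.0305,0.0288,0,0,0,-0.0445],
    [0.0292,0.03,0,0,0,-0.0445],
    [0.0278,0.0314,0,0,0,-0.0445],
    [0.0264,0.0326,0,0,0,-0.0445],
    [0.0249,0.0337,0,0,0,-0.0445],
  ],
)

```text
time_s: 21.4
tcp_pos: [0.462, 0.022, 0.3011]
ee_rot: [-0.001, 0.222, 0.975, -0.0]
ft_force: [1.3, 0.4, 0.2]
finger_gap: 0.0242
```

Call:
play_rows(
  increments=[
    [0.0234,0.0348,0,0,0,-0.0445],
    [0.0219,0.0358,0,0,0,-0.0445],
    [0.0202,0.0368,0,0,0,-0.0445],
    [0.0186,0.0376,0,0,0,-0.0445],
    [0,0,0,0,0,0],
  ],
)

```text
time_s: 21.9
tcp_pos: [0.4375, 0.1903, 0.3012]
ee_rot: [-0.002, 0.132, 0.991, 0.0]
ft_force: [0.2, -0.5, -0.5]
finger_gap: 0.0244
```

Call:
play_rows(
  increments=[
    [0,0,0,0,0,0],
    [0,0,0,0,0,0],
  ],
)

```text
time_s: 22.1
tcp_pos: [0.439, 0.1859, 0.3017]
ee_rot: [-0.001, 0.136, 0.991, -0.001]
ft_force: [-0.8, 0.1, -0.5]
finger_gap: 0.0245
```

```bash
python3 - <<'E'
from h import *
p,_,_=take('wrist','w17')
plan([.439,.1868,.25],1.30)
E
```

```text
from [0.4393 0.1856 0.302 ] th 1.298 t 22.15 q [ 0.29 -0.13  1.94 -0.    1.33 -1.01] rows 2
[[0.0003, 0.0006, 0.026, -0.0005, -0.0005, -0.001], [0.0002, 0.0005, 0.026, -0.0005, -0.0005, -0.001]]
end [0.439  0.1867 0.25  ]
```

View pics/w17.png

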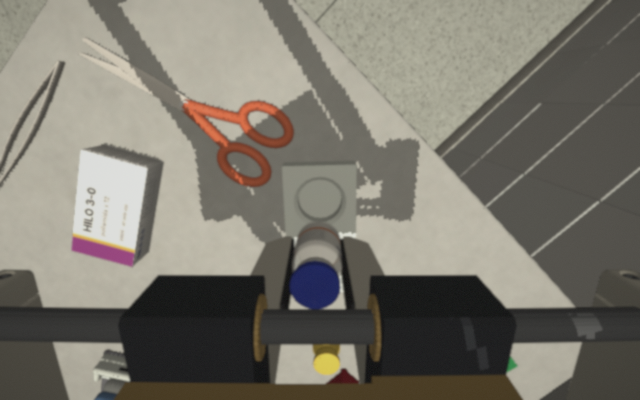

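```bash
python3 - <<'E'
from h import *
z=load('w17');w=atz(z,320,199,.024);print(w)
p=z['p'];save('w17c',cv2.resize(p[150:310,250:390],None,fx=4,fy=4,interpolation=cv2.INTER_CUBIC))
z6=load('w16')
print('held cap',atz(z6,316,285,.303-.2028+.053),'tcp .4929 -.1869')
print('held cap17',atz(z,316,286,.302-.2028+.053),'tcp .4391 .1858')
E
```

```text
[0.43680726 0.18731549 0.024     ]
held cap [ 0.49297368 -0.18847793  0.1532    ] tcp .4929 -.1869
held cap17 [0.4380401  0.18433198 0.1522    ] tcp .4391 .1858
```

View pics/w17c.png

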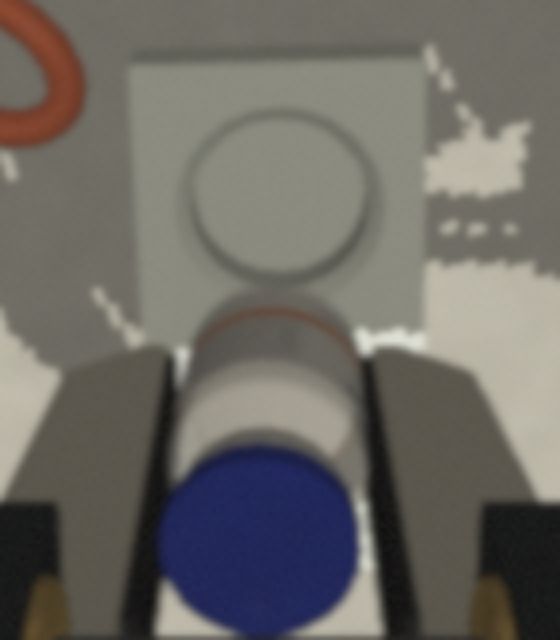

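```bash
python3 - <<'E'
from h import *
plan([.438,.1874,.235],1.30,n=3)
E
```

```text
from [0.4393 0.1856 0.302 ] th 1.298 t 22.15 q [ 0.29 -0.13  1.94 -0.    1.33 -1.01] rows 3
[[0.0005, 0.0005, 0.0223, -0.0003, -0.0004, -0.0007], [0.0006, 0.0005, 0.0223, -0.0003, -0.0004, -0.0007], [0.0006, 0.0005, 0.0224, -0.0003, -0.0004, -0.0007]]
end [0.438  0.1874 0.235 ]
```

Call:
play_rows(
  increments=[
    [0.0005,0.0005,0.0223,0,0,0],
    [0.0006,0.0005,0.0223,0,0,0],
    [0.0006,0.0005,0.022,0,0,0],
    [0,0,0,0,0,0],
    [0,0,0,0,0,0],
  ],
)

```text
time_s: 22.65
tcp_pos: [0.4382, 0.1876, 0.2361]
ee_rot: [-0.001, 0.136, 0.991, -0.0]
ft_force: [0.1, -0.5, -0.1]
finger_gap: 0.0245
```

```bash
python3 - <<'E'
from h import *
p,_,_=take('wrist','w18');save('w18c',cv2.resize(p[150:310,250:390],None,fx=3.7,fy=3.7,interpolation=cv2.INTER_CUBIC))
p,_,_=take('scene','s4');save('s4c',cv2.resize(p[140:220,180:280],None,fx=6,fy=6,interpolation=cv2.INTER_CUBIC))
print(readout.state()['tcp_pos'])
E
```

```text
[0.43884818 0.18815228 0.23751956]
```

View pics/w18c.png

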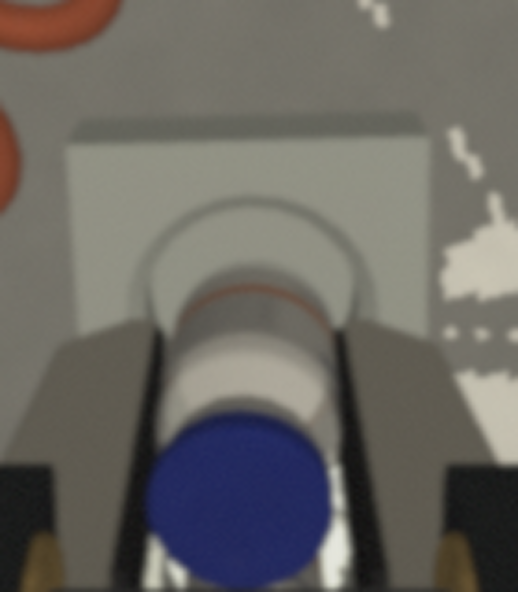

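View pics/s4c.png

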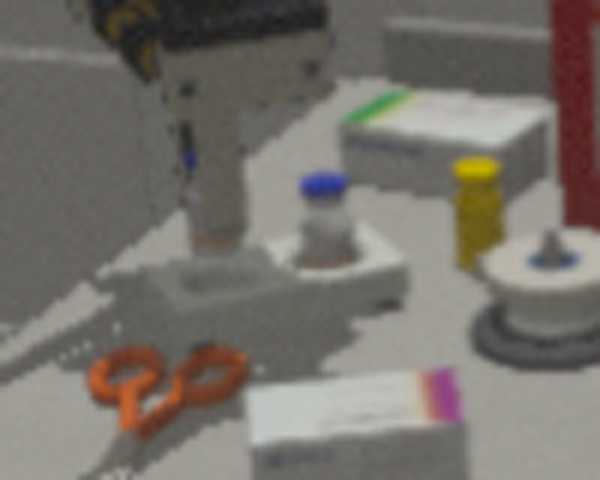

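```bash
python3 - <<'E'
from h import *
z=load('w18');a=atz(z,317,231.6,.024);b=atz(z,318,241.9,.0347);print(a,b,Rt(1.3).T@(a-b))
a=atz(z,250+251/3.7,150+198/3.7,.024);b=atz(z,250+252/3.7,150+265/3.7,.0347);print(a,b,Rt(1.3).T@(a-b),'expect x 18-12.5=5.5')
E
```

```text
[0.43700926 0.18654201 0.024     ] [0.43926613 0.18653655 0.0347    ] [ 0.00217608 -0.00059844  0.0107    ]
[0.41973955 0.1919062  0.024     ] [0.42710111 0.19000102 0.0347    ] [ 0.00760292 -0.00013345  0.0107    ] expect x 18-12.5=5.5
```

Call:
play_rows(
  increments=[
    [0.002,0,0.004,0,0,0],
    [0,0,0.006,0,0,0],
    [0,0,0.005,0,0,0],
    [0,0,0.003,0,0,0],
    [0,0,0,0,0,0],
  ],
)

```text
time_s: 23.25
tcp_pos: [0.4357, 0.189, 0.2174]
ee_rot: [-0.001, 0.135, 0.991, -0.0]
ft_force: [0.7, 0.4, -0.4]
finger_gap: 0.0242
```

Call:
play_rows(
  increments=[
    [0,0,0.002,0,0,0],
    [0,0,0.001,0,0,0],
    [0,0,0,0,0,0],
  ],
)

```text
time_s: 23.55
tcp_pos: [0.4361, 0.1891, 0.215]
ee_rot: [-0.0, 0.135, 0.991, -0.0]
ft_force: [-0.6, -0.3, -0.1]
finger_gap: 0.0244
```

Call:
play_rows(
  increments=[
    [0,0,0.001,0,0,0],
    [0,0,0.0007,0,0,0],
    [0,0,0,0,0,0],
  ],
)

```text
time_s: 23.85
tcp_pos: [0.4361, 0.189, 0.2134]
ee_rot: [-0.0, 0.135, 0.991, -0.0]
ft_force: [0.1, -0.6, -0.3]
finger_gap: 0.0244
```

```bash
python3 - <<'E'
from h import *
p,_,_=take('scene','s5');save('s5c',cv2.resize(p[140:220,180:280],None,fx=6,fy=6,interpolation=cv2.INTER_CUBIC))
s=readout.state();print(s['tcp_pos'],s['ft_force'])
E
```

```text
[0.43609044 0.18905584 0.21341373] [-0.5614259   0.47423566 -0.91438822]
```

View pics/s5c.png

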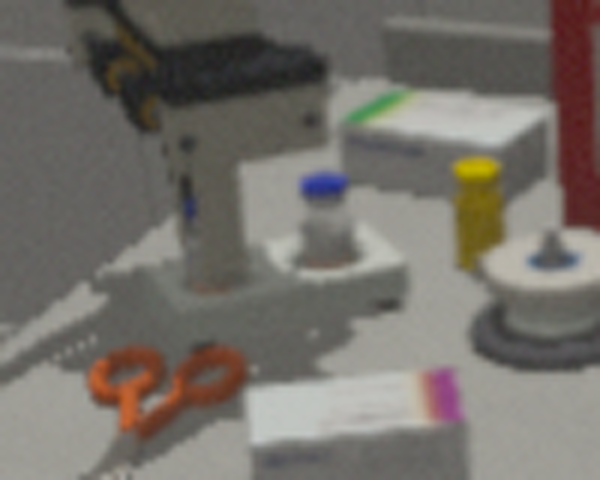

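Call:
play_rows(
  increments=[
    [0,0,0.0006,0,0,0],
    [0,0,0.0004,0,0,0],
    [0,0,0,0,0,0],
  ],
)

```text
time_s: 24.2
tcp_pos: [0.4362, 0.1891, 0.2127]
ee_rot: [0.0, 0.135, 0.991, 0.0]
ft_force: [-0.7, 0.4, 2.6]
finger_gap: 0.0243
```

Contact felt (2.6 N). Releasing.

Call:
play_rows(
  increments=[
    [0,0,0,0,0,0],
    [0,0,0,0,0,0],
    [0,0,0,0,0,0],
    [0,0,0,0,0,0],
    [0,0,0,0,0,0],
  ],
  hand=0.1,
)

```text
time_s: 24.7
tcp_pos: [0.4361, 0.1891, 0.2124]
ee_rot: [-0.0, 0.135, 0.991, -0.0]
ft_force: [-0.1, 0.1, -0.2]
finger_gap: 0.0507
```

Call:
play_rows(
  increments=[
    [0,0,-0.008,0,0,0],
    [0,0,-0.025,0,0,0],
    [0,0,-0.035,0,0,0],
    [0,0,-0.035,0,0,0],
    [0,0,0,0,0,0],
  ],
)

```text
time_s: 25.2
tcp_pos: [0.438, 0.1897, 0.3218]
ee_rot: [0.004, 0.135, 0.991, 0.002]
ft_force: [1.2, -0.6, 0.2]
finger_gap: 0.0511
```

```bash
python3 - <<'E'
from h import *
p,_,_=take('wrist','w19')
plan([.5412,-.2713,.31],.865)
E
```

```text
from [0.4373 0.1894 0.3191] th 1.3 t 25.25 q [ 0.3  -0.15  1.93 -0.    1.36 -1.  ] rows 12
[[-0.0186, -0.0347, 0.0007, 0.0004, 0.0004, 0.0362], [-0.0199, -0.034, 0.0007, 0.0004, 0.0004, 0.0362], [-0.0211, -0.0332, 0.0008, 0.0004, 0.0004, 0.0362], [-0.0223, -0.0324, 0.0008, 0.0004, 0.0004, 0.0362], [-0.0234, -0.0316, 0.0008, 0.0004, 0.0004, 0.0362]]
[[-0.0246, -0.0308, 0.0008, 0.0004, 0.0004, 0.0362], [-0.0257, -0.0298, 0.0007, 0.0004, 0.0004, 0.0362], [-0.0267, -0.0289, 0.0008, 0.0004, 0.0004, 0.0362], [-0.0277, -0.0279, 0.0007, 0.0004, 0.0004, 0.0362], [-0.0288, -0.0269, 0.0008, 0.0004, 0.0004, 0.0362]]
[[-0.0297, -0.0258, 0.0007, 0.0004, 0.0004, 0.0362], [-0.0306, -0.0248, 0.0008, 0.0004, 0.0004, 0.0362]]
end [ 0.5412 -0.2713  0.31  ]
```

View pics/w19.png

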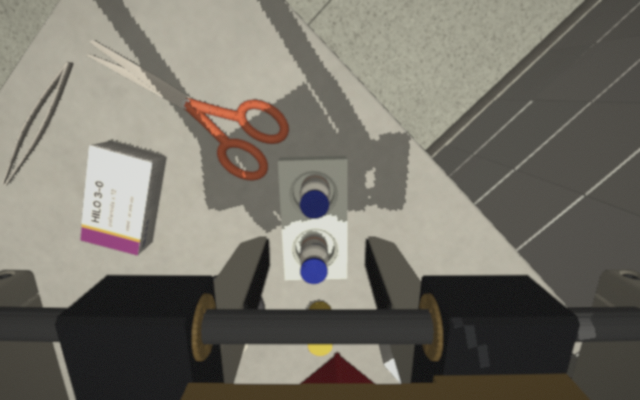

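Call:
play_rows(
  increments=[
    [-0.0186,-0.0347,0,0,0,0.036],
    [-0.02,-0.034,0,0,0,0.036],
    [-0.021,-0.0332,0,0,0,0.036],
    [-0.0223,-0.0324,0,0,0,0.036],
    [-0.0234,-0.0316,0,0,0,0.036],
  ],
)

```text
time_s: 25.75
tcp_pos: [0.4791, -0.0043, 0.3144]
ee_rot: [-0.001, 0.224, 0.975, -0.0]
ft_force: [0.7, 1.5, -0.3]
finger_gap: 0.0511
```

Call:
play_rows(
  increments=[
    [-0.0246,-0.0308,0,0,0,0.036],
    [-0.0257,-0.03,0,0,0,0.036],
    [-0.0267,-0.029,0,0,0,0.036],
    [-0.0277,-0.028,0,0,0,0.036],
    [-0.0288,-0.027,0,0,0,0.036],
  ],
)

```text
time_s: 26.25
tcp_pos: [0.5224, -0.1967, 0.3141]
ee_rot: [-0.001, 0.311, 0.95, 0.0]
ft_force: [1.5, 0.2, 0.3]
finger_gap: 0.0511
```

Call:
play_rows(
  increments=[
    [-0.0297,-0.0258,0,0,0,0.036],
    [-0.0306,-0.0248,0,0,0,0.036],
    [0,0,0,0,0,0],
    [0,0,0,0,0,0],
    [0,0,0,0,0,0],
  ],
)

```text
time_s: 26.75
tcp_pos: [0.5399, -0.2712, 0.3144]
ee_rot: [-0.001, 0.344, 0.939, 0.0]
ft_force: [0.1, 0.6, 0.0]
finger_gap: 0.051
```

```bash
python3 - <<'E'
from h import *
p,_,_=take('wrist','w20');save('w20c',cv2.resize(p[90:320,240:400],None,fx=2.6*1,fy=2.6,interpolation=cv2.INTER_CUBIC))
plan([.5412,-.2713,.25],.865)
E
```

```text
from [ 0.54   -0.2709  0.3148] th 0.869 t 26.8 q [-0.55  0.2   1.58  0.    1.37 -1.42] rows 2
[[-0.0006, 0.0002, 0.0324, 0.0, -0.0007, 0.0018], [-0.0006, 0.0003, 0.0324, 0.0, -0.0007, 0.0018]]
end [ 0.5412 -0.2713  0.25  ]
```

View pics/w20.png

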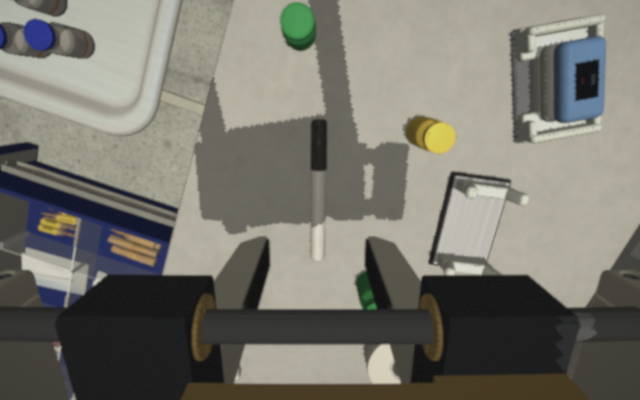

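View pics/w20c.png

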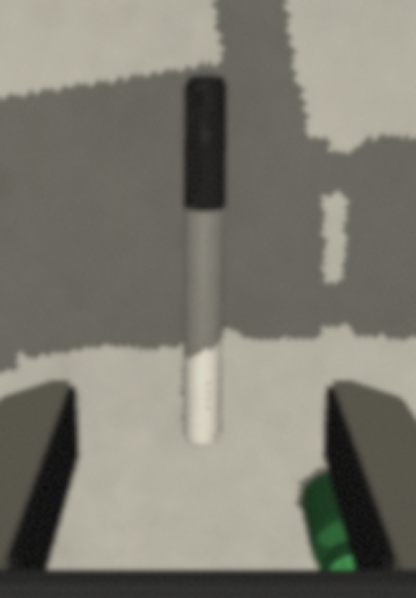

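```bash
python3 - <<'E'
from h import *
z=load('w20');g=lambda x,y,h:atz(z,240+(x+.5)/2.6-.5,90+(y+.5)/2.6-.5,h)
a,b=g(205,77,.007),g(202,443,.007);print(a,b,(a+b)/2,np.arctan2(*(b-a)[1::-1]),np.linalg.norm(a-b))
p=z['p'];save('w20d',cv2.resize(p[160:290,420:540],None,fx=5,fy=4.5,interpolation=cv2.INTER_CUBIC))
E
```

```text
[ 0.49210504 -0.23027451  0.007     ] [ 0.59029129 -0.31469671  0.007     ] [ 0.54119816 -0.27248561  0.007     ] -0.7101657664953077 0.12948995072751796
```

View pics/w20d.png

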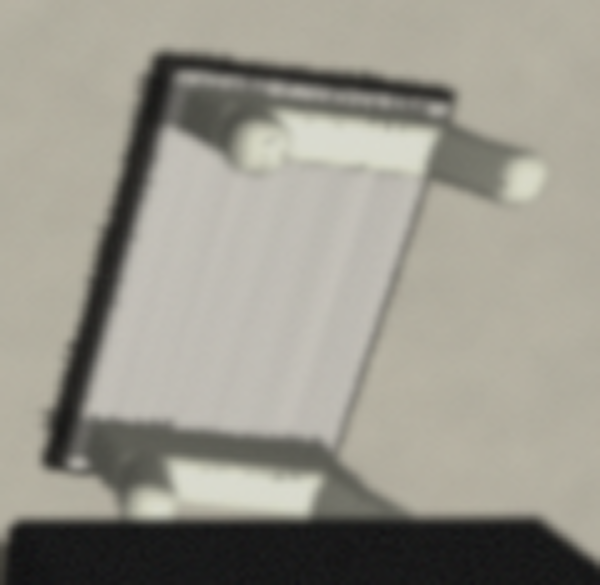

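```bash
python3 - <<'E'
from h import *
z=load('w20');g=lambda x,y,h:atz(z,420+(x+.5)/5-.5,160+(y+.5)/4.5-.5,h)[:2]
an=lambda a,b:np.arctan2(*(b-a)[::-1])
A,B,C=g(263,146,.04),g(523,180,.04),g(152,503,.04)
print(A,B,C,'len',an(A,C),np.linalg.norm(C-A),'centre',(B+C)/2, np.linalg.norm(B-A),an(A,B))
s1,s2=g(357,140,.024),g(243,488,.024);print(s1,s2,(s1+s2)/2,an(s1,s2),np.linalg.norm(s1-s2))
plan([.5412,-.2718,.215],.861)
E
```

```text
[ 0.61171925 -0.17264576] [ 0.64417946 -0.14395953] [ 0.65857184 -0.22516422] len -0.8423538110593863 0.07038006051578977 centre [ 0.65137565 -0.18456187] 0.04331934015546138 0.7237560055251153
[ 0.62932353 -0.15677319] [ 0.67772507 -0.21099069] [ 0.6535243  -0.18388194] -0.8420129957935639 0.07267906424034964
from [ 0.54   -0.2709  0.3148] th 0.869 t 26.8 q [-0.55  0.2   1.58  0.    1.37 -1.42] rows 3
[[-0.0005, 0.0, 0.0333, 0.0, -0.0005, 0.0025], [-0.0005, 0.0, 0.0332, 0.0, -0.0005, 0.0025], [-0.0006, 0.0001, 0.0333, 0.0, -0.0005, 0.0025]]
end [ 0.5412 -0.2718  0.215 ]
```

Call:
play_rows(
  increments=[
    [-0.0008,0,0.033,0,0,0.004],
    [-0.0008,0,0.033,0,0,0.004],
    [0,0,0.03,0,0,0],
    [0,0,0.014,0,0,0],
    [0,0,0,0,0,0],
  ],
)

```text
time_s: 27.3
tcp_pos: [0.5405, -0.2715, 0.203]
ee_rot: [-0.002, 0.348, 0.938, 0.0]
ft_force: [0.3, 0.0, -0.3]
finger_gap: 0.0513
```

Call:
play_rows(
  increments=[
    [0,0,0,0,0,0],
    [0,0,0,0,0,0],
  ],
)

```text
time_s: 27.5
tcp_pos: [0.5424, -0.2734, 0.2078]
ee_rot: [0.002, 0.348, 0.937, -0.0]
ft_force: [0.9, -0.1, 0.4]
finger_gap: 0.0513
```

```bash
python3 - <<'E'
from h import *
p,_,_=take('wrist','w21')
plan([.5412,-.272,.1885],.861)
E
```

```text
from [ 0.5424 -0.2735  0.2078] th 0.86 t 27.55 q [-0.55  0.32  1.64 -0.    1.17 -1.41] rows 1
[[0.002, 0.0003, 0.0193, 0.0006, 0.0036, -0.0013]]
end [ 0.5412 -0.272   0.1885]
```

View pics/w21.png

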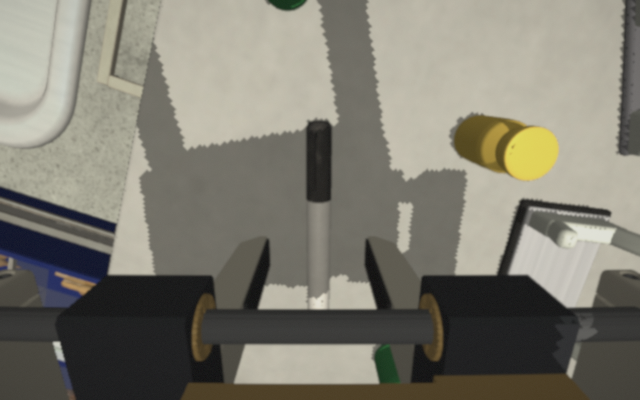

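Call:
play_rows(
  increments=[
    [0,0,0.007,0,0,0],
    [0,0,0.005,0,0,0],
    [0,0,0,0,0,0],
    [0,0,0,0,0,0],
  ],
)

```text
time_s: 27.95
tcp_pos: [0.5413, -0.273, 0.193]
ee_rot: [-0.0, 0.348, 0.937, 0.0]
ft_force: [0.2, -0.1, 0.5]
finger_gap: 0.0513
```

Call:
play_rows(
  increments=[
    [0,0,0,0,0,0],
  ],
)

```text
time_s: 28.05
tcp_pos: [0.5415, -0.2731, 0.1934]
ee_rot: [-0.0, 0.348, 0.937, 0.0]
ft_force: [0.5, -0.4, -0.9]
finger_gap: 0.0514
```

Call:
play_rows(
  increments=[
    [0.0006,0,0.003,0,0,0],
    [0,0,0.002,0,0,0],
    [0,0,0,0,0,0],
  ],
)

```text
time_s: 28.35
tcp_pos: [0.5408, -0.2725, 0.1879]
ee_rot: [-0.0, 0.348, 0.937, 0.0]
ft_force: [0.4, 0.8, 0.4]
finger_gap: 0.0515
```

Call:
play_rows(
  increments=[
    [0,0,0,0,0,0],
    [0,0,0,0,0,0],
    [0,0,0,0,0,0],
    [0,0,0,0,0,0],
    [0,0,0,0,0,0],
  ],
  hand=-1,
  grip_force=15,
)

```text
time_s: 28.85
tcp_pos: [0.541, -0.2727, 0.1885]
ee_rot: [0.0, 0.348, 0.937, -0.0]
ft_force: [-0.5, 0.1, -0.5]
finger_gap: 0.016
```

Call:
play_rows(
  increments=[
    [0,0,0,0,0,0],
    [0,0,0,0,0,0],
    [0,0,0,0,0,0],
  ],
)

```text
time_s: 29.15
tcp_pos: [0.541, -0.2727, 0.1885]
ee_rot: [0.0, 0.348, 0.937, -0.0]
ft_force: [0.7, 0.6, 0.3]
finger_gap: 0.0138
```

Call:
play_rows(
  increments=[
    [0,0,-0.015,0,0,0],
    [0,0,-0.03,0,0,0],
    [0,0,-0.03,0,0,0],
    [0,0,-0.02,0,0,0],
    [0,0,0,0,0,0],
  ],
)

```text
time_s: 29.65
tcp_pos: [0.5424, -0.2735, 0.2888]
ee_rot: [0.004, 0.348, 0.937, -0.001]
ft_force: [0.3, 0.2, 0.3]
finger_gap: 0.014
```

Call:
play_rows(
  increments=[
    [0,0,0,0,0,0],
  ],
)

```text
time_s: 29.75
tcp_pos: [0.5411, -0.2727, 0.2842]
ee_rot: [0.001, 0.348, 0.937, -0.0]
ft_force: [-0.5, -0.0, -1.2]
finger_gap: 0.0139
```

```bash
python3 - <<'E'
from h import *
p,_,_=take('wrist','w22')
plan([.652,-.1845,.285],.730)
E
```

```text
from [ 0.5407 -0.2725  0.2828] th 0.86 t 29.8 q [-0.55  0.23  1.6  -0.    1.31 -1.41] rows 4
[[-0.0067, 0.0348, -0.0006, -0.0001, -0.0002, 0.0324], [-0.0056, 0.035, -0.0005, -0.0001, -0.0002, 0.0324], [-0.0045, 0.0352, -0.0005, -0.0001, -0.0002, 0.0324], [-0.0033, 0.0353, -0.0006, -0.0001, -0.0002, 0.0324]]
end [ 0.652  -0.1846  0.285 ]
```

View pics/w22.png

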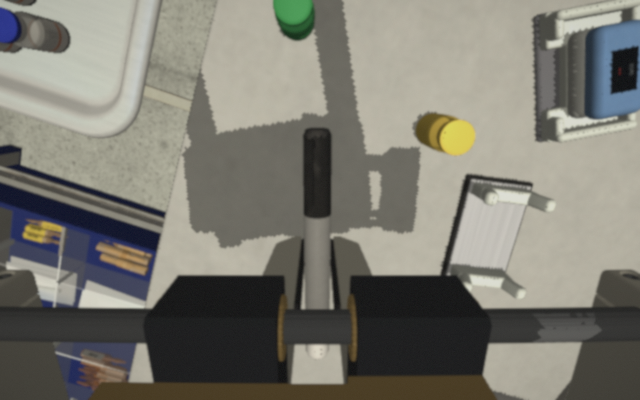

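Call:
play_rows(
  increments=[
    [-0.0067,0.0348,0,0,0,0.0325],
    [-0.0056,0.035,0,0,0,0.0325],
    [-0.0045,0.0352,0,0,0,0.0325],
    [-0.0033,0.0353,0,0,0,0.0325],
    [0,0,0,0,0,0],
  ],
)

```text
time_s: 30.3
tcp_pos: [0.6541, -0.1813, 0.2809]
ee_rot: [-0.001, 0.407, 0.913, 0.001]
ft_force: [-0.3, 0.5, -0.2]
finger_gap: 0.0138
```

Call:
play_rows(
  increments=[
    [0,0,0,0,0,0],
    [0,0,0,0,0,0],
  ],
)

```text
time_s: 30.5
tcp_pos: [0.6514, -0.1852, 0.2819]
ee_rot: [-0.001, 0.408, 0.913, -0.0]
ft_force: [0.0, 0.3, -0.1]
finger_gap: 0.0142
```

```bash
python3 - <<'E'
from h import *
z=load('w22')
a,b=atz(z,317,130,.102),atz(z,317,352,.102);print('held',a,b,(a+b)/2,np.linalg.norm(a-b),'tcp .5409 -.2726')
p,_,_=take('wrist','w23')
plan([.652,-.1845,.235],.730)
E
```

```text
held [ 0.49217098 -0.23164249  0.102     ] [ 0.58905178 -0.31518908  0.102     ] [ 0.54061138 -0.27341579  0.102     ] 0.12792936586506226 tcp .5409 -.2726
from [ 0.6514 -0.1855  0.2824] th 0.729 t 30.55 q [-0.35  0.42  1.38 -0.    1.35 -1.08] rows 2
[[0.0001, 0.0006, 0.0237, -0.0006, -0.0008, -0.0006], [0.0002, 0.0006, 0.0237, -0.0006, -0.0008, -0.0006]]
end [ 0.652  -0.1845  0.235 ]
```

View pics/w23.png

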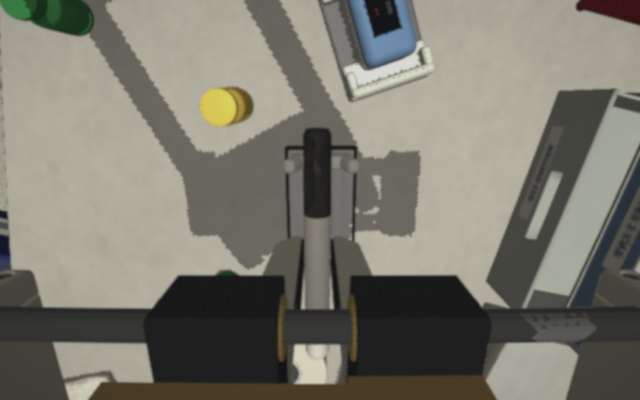

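Call:
play_rows(
  increments=[
    [0,0.0018,0.015,0,0,0],
    [0,0,0.02,0,0,0],
    [0,0,0.01,0,0,0],
    [0,0,0,0,0,0],
    [0,0,0,0,0,0],
  ],
)

```text
time_s: 31.05
tcp_pos: [0.6534, -0.1838, 0.2382]
ee_rot: [-0.0, 0.409, 0.913, -0.0]
ft_force: [-0.3, -0.3, 0.5]
finger_gap: 0.0141
```

```bash
python3 - <<'E'
from h import *
p,_,_=take('wrist','w24');save('w24c',cv2.resize(p[100:300,240:400],None,fx=3,fy=3,interpolation=cv2.INTER_CUBIC))
p,_,_=take('scene','s6');save('s6c',cv2.resize(p[160:240,310:430],None,fx=6,fy=6,interpolation=cv2.INTER_CUBIC))
plan([.652,-.1845,.2125],.730)
E
```

```text
from [ 0.654  -0.1839  0.2396] th 0.729 t 31.15 q [-0.35  0.46  1.4  -0.    1.28 -1.08] rows 1
[[0.0009, -0.002, 0.0271, 0.0008, 0.0015, -0.0006]]
end [ 0.652  -0.1845  0.2125]
```

View pics/w24c.png

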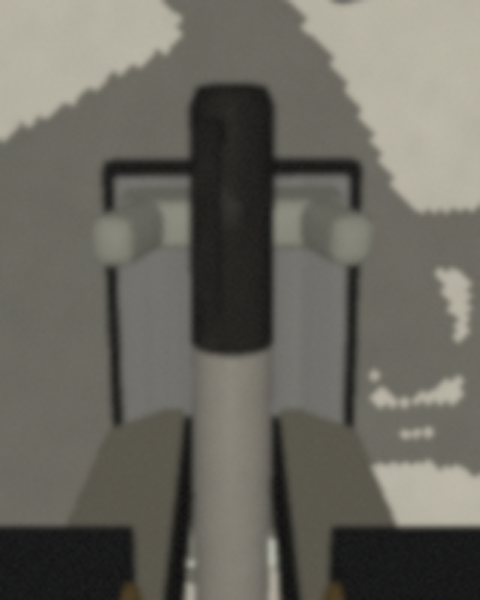

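View pics/s6c.png

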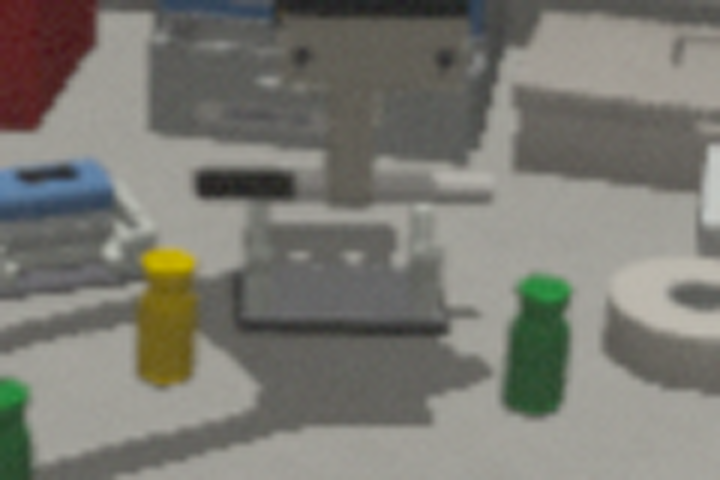

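Penlight is centred between the prongs (115/350, pen at 231). Lowering.

Call:
play_rows(
  increments=[
    [0,0,0.006,0,0,0],
    [0,0,0.006,0,0,0],
    [0,0,0.005,0,0,0],
    [0,0,0.003,0,0,0],
    [0,0,0,0,0,0],
  ],
)

```text
time_s: 31.65
tcp_pos: [0.6533, -0.1834, 0.2174]
ee_rot: [-0.001, 0.408, 0.913, -0.0]
ft_force: [0.1, 0.2, -0.5]
finger_gap: 0.0142
```

Call:
play_rows(
  increments=[
    [0,0,0.001,0,0,0],
    [0,0,0,0,0,0],
  ],
)

```text
time_s: 31.85
tcp_pos: [0.6537, -0.1836, 0.2175]
ee_rot: [0.0, 0.408, 0.913, 0.0]
ft_force: [-0.4, -0.4, -0.3]
finger_gap: 0.014
```

Call:
play_rows(
  increments=[
    [0,0,0.0015,0,0,0],
    [0,0,0.0015,0,0,0],
    [0,0,0.001,0,0,0],
    [0,0,0,0,0,0],
  ],
)

```text
time_s: 32.25
tcp_pos: [0.6535, -0.1835, 0.2132]
ee_rot: [-0.0, 0.408, 0.913, -0.0]
ft_force: [1.0, -0.2, -0.2]
finger_gap: 0.0142
```

Call:
play_rows(
  increments=[
    [0,0,0.0008,0,0,0],
    [0,0,0.0004,0,0,0],
    [0,0,0,0,0,0],
  ],
)

```text
time_s: 32.55
tcp_pos: [0.6537, -0.1836, 0.2125]
ee_rot: [0.0, 0.408, 0.913, 0.0]
ft_force: [-2.0, -0.4, 1.8]
finger_gap: 0.014
```

Call:
play_rows(
  increments=[
    [0,0,0,0,0,0],
    [0,0,0,0,0,0],
    [0,0,0,0,0,0],
    [0,0,0,0,0,0],
    [0,0,0,0,0,0],
  ],
  hand=0,
)

```text
time_s: 33.05
tcp_pos: [0.6536, -0.1836, 0.2122]
ee_rot: [-0.0, 0.408, 0.913, 0.0]
ft_force: [0.4, 0.8, -0.0]
finger_gap: 0.0456
```

Call:
play_rows(
  increments=[
    [0,0,-0.01,0,0,0],
    [0,0,-0.025,0,0,0],
    [0,0,-0.035,0,0,0],
    [0,0,-0.04,0,0,0],
    [0,0,-0.03,0,0,0],
  ],
)

```text
time_s: 33.55
tcp_pos: [0.6539, -0.1836, 0.3561]
ee_rot: [0.002, 0.408, 0.913, 0.0]
ft_force: [0.4, -1.0, 1.3]
finger_gap: 0.0464
```

Call:
play_rows(
  increments=[
    [0.04,-0.02,-0.01,0,0,0],
    [0.04,-0.02,-0.01,0,0,0],
    [0.04,-0.02,-0.01,0,0,0],
    [0.04,-0.02,0,0,0,0],
    [0,0,0,0,0,0],
  ],
)

```text
time_s: 34.05
tcp_pos: [0.4829, -0.1156, 0.3816]
ee_rot: [-0.002, 0.408, 0.913, -0.0]
ft_force: [1.5, -0.2, 0.4]
finger_gap: 0.0469
```

```bash
python3 - <<'E'
from h import *
print(readout.state()['tcp_pos'])
p,_,_=take('scene','s7');save('s7c',cv2.resize(p[140:260,170:450],None,fx=2.8,fy=2.8,interpolation=cv2.INTER_CUBIC))
p,_,_=take('top','t7');save('t7c',cv2.resize(p[110:310,160:460],None,fx=2.6,fy=2.6,interpolation=cv2.INTER_CUBIC))
E
```

```text
[ 0.48291388 -0.1155875   0.38160898]
```

View pics/s7c.png

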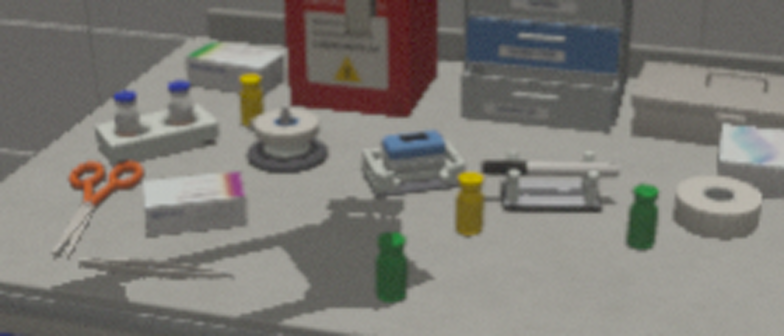

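View pics/t7c.png

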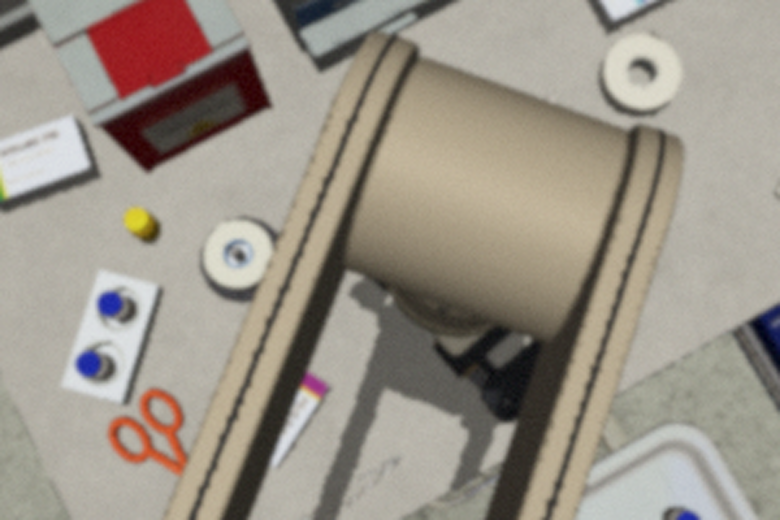

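```bash
python3 - <<'E'
from h import *
p,_,_=take('scene','s8');save('s8c',cv2.resize(p[175:225,290:400],None,fx=7,fy=7,interpolation=cv2.INTER_CUBIC))
take('wrist','w25')
print(readout.state()['time_s'],readout.state()['ft_force'])
E
```

```text
34.25 [ 0.47107932 -1.27905723 -0.67838119]
```

View pics/s8c.png

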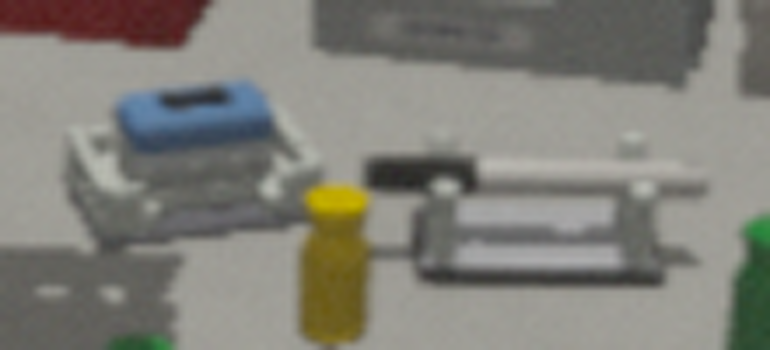

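View pics/w25.png

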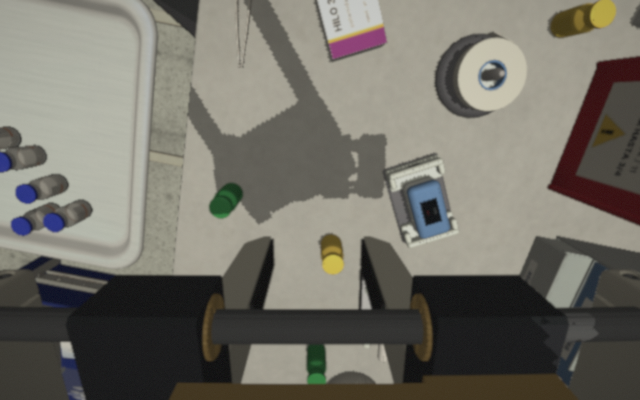

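The scene crop shows the oximeter in the cradle (195,115) and the penlight level on both saddles (535,173). Nothing is touching the robot, so I'm handing in.

```bash
python3 -c "
from cell import ctrl
print(ctrl.hand_in())"
```

```text
the job is handed in; nothing more can be done
None
```

All four items were put away in the order asked, and I handed the job in at about 34 s of the 109 s allowed. The hand-in gives no verdict.

- **Oximeter:** it lies in the cradle between the end walls.
- **Slim tape:** it lies flat on the hub with the spindle through its core.
- **Vial:** it stands upright in the empty well, level with its twin. It stayed upright throughout, apart from a lean of about 3° in the grip.
- **Penlight:** it lies level on both saddles between the prongs.

**Last checks:** the last wrist and scene pictures showed all of this. The wide tape, carton, scissors and green and yellow vials looked to be where they started. The gripper was well clear, with force readings near zero. Contact forces when setting things down stayed under 5 N in the readings I took.

**What disagreed:**
- **Tape centre:** the wrist-camera estimates of where the held tape's centre lay differed by about 4 mm. I corrected by looking at the spindle tip through the core before lowering it.
- **Tape width:** the grip on the tape read 62 mm against its nominal 64 mm.
- **Vial grip height:** the fingertips were about 17 mm above the vial's underside, just short of the advised 18 mm. They should have cleared the rack by nearly 3 mm, and I saw no sign of contact.

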